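# Clear a filter bay with the rod, seat a fresh element, re-chock the row

## Task

A spent stub may still be stuck in the air-filter bay: drop the probing rod through the roof slot into the pocket at the blind end, draw it low along the bay and out of the mouth, bringing any stub off the feed apron and out of the way, and hang the rod back in its stand. Then take the fresh element next to the chock, lay it on the apron and push it fully home in the bay. Push the chock up against the two elements left so that the row is closed against its stop and cannot roll apart, and leave the paint tin, bottle and jar alone.

Things in the scene. Friction and masses are not known exactly. Their poses are not given: they have to be found in the camera images.
- housing: Fixed grey filter housing. Origin on the table under the middle of the bay's mouth; x into the bay, z up. On a 6 mm floor plate (x -105 to 114 mm, 78 mm wide; the part before the mouth is the feed apron) stands a tunnel, the bay: 66 x 66 mm inside, walls and roof 6 mm (roof top z = 78 mm), blind end at x = 108 mm. A slot 26 mm wide runs along the roof's middle from mouth to end wall.
- bay_pocket (a point): Middle of the clearing pocket at the blind end, on the floor plate's top (housing x = 95 mm, z = 6 mm; axes as the housing's). The pocket lies between two side ribs, x 82 to 108 mm, 30 mm wide, and is always free: the ribs' front ends, at x = 82 mm, stop elements and stubs.
- bay_mouth (a point): Housing origin again. A spent stub (46 mm long, 44 wide, 45 high, flat-footed: it slides and does not roll; about 0.2 kg) may lie anywhere in the bay, or the bay is empty and the stub is in the grey bin at the left.
- apron_mid (a point): On the apron's top, 55 mm before the mouth (z = 6 mm; axes as the housing's): an element laid with its middle over it has its front end 5 mm outside the mouth. Two low rails (4 mm high, 5 mm wide, inner edges at y = +-15.8 mm) run along apron and bay and keep an element centred; it slides along them when pushed on its end cap.
- bay_stop (a point): On the bay's axis in the plane of the stop (housing x = 82 mm, z = 36 mm). An element fully home has its front end here, its middle at housing x = 32 mm, and stands 18 mm out of the mouth.
- element1_center (a point): Fresh filter element next to the chock: aluminium tube 28 mm in diameter between two black end caps 60 mm in diameter, 10 mm thick; 100 mm long over all, on its side, rolls freely, about 0.25 kg. Point at its middle, 30 mm above what it lies on; x along the tube. Grasp the tube between the caps; 32 mm is free between neighbouring tubes.
- element2_center (a point): Middle of the middle element of the row, alike. It stays in the row.
- element3_center (a point): Middle of the last element, against the stop, alike. It stays in the row.
- rack: Fixed steel plate, 4 mm thick, under the row. Origin on the table under element 1's start; tubes lie along x, the row runs to -y up to a wooden stop bar (45 mm high, face at y = -150 mm), the chock is at +y. Plate y -170 to 100 mm, x -65 to 65 mm. Elements 2 and 3 lie at y = -60 and -120 mm.
- chock_center (a point): Loose forked wooden chock, 100 mm long (x, along the tubes), 50 wide (y), 38 high: a back bar 20 mm high (back face at its y = +25 mm) with two prongs, 72 mm apart, whose ends (y = -25 mm) bear on the end caps. Point at the middle, 10 mm above the underside. About 0.18 kg; slides when pushed low on the back. Up against element 2 it is at rack y = -5 mm.
- rod_grip (a point): Probing rod hanging upright in its stand: steel shaft 12 mm in diameter, 84 mm from tip to a collar (34 mm in diameter, 6 mm thick), above that a square wooden grip 24 x 24 x 60 mm. Point on the axis 122 mm above the tip, in the grip; x and y square to the grip's sides, z up. 0.16 kg.
- rod_tip (a point): Centre of the rod's lower end, 6 mm above the table when it hangs in its stand.
- stand: Fixed wooden stand for the rod, 56 x 56 mm, 90 mm high, with an upright hole 21 mm in diameter through its middle; the rod's collar rests on its top. Origin under its middle, on the table.
- element1: Element 1, origin as element1_center.
- element2: Element 2, origin as its point.
- element3: Element 3, origin as its point.
- rod: The rod, origin at its tip.
- chock: The chock, origin under its middle.
- tin: Bystander: standing paint tin, 74 mm in diameter, 85 mm high; origin under its middle.
- thinner: Bystander: white bottle, 60 mm in diameter, 150 mm high; origin under its middle.
- jar: Bystander: jar, 60 mm in diameter, 70 mm high; origin under its middle.

How it is judged:
By the outcome, as a careful person would: the job done as asked, in the order asked, and still so for the second after the job is handed in, with the robot touching nothing.
It also fails if it takes over 72 s, if anything falls off the work surface, if the arm or the gripper's body presses on something with over 40 N, if the wrist force passes 120 N, or if a joint passes its speed limit or range.

## Robot

A 6-joint arm with a two-finger parallel gripper is mounted at the origin on the work surface. World frame = base frame: x ahead of the robot, y to its left, z up, the work surface at z = 0. Lengths are in mm, angles in rad, forces in N, time in s.
With the tool pointing down it reaches from about 275 to 850 mm from the base axis. Payload 19 kg.
Tool frame: the origin (TCP) lies at the very end of the fingers, on their centre line; the grasp point (between the pads) lies 19 mm behind it; z points along the fingers, y is the direction in which the jaws open and shut (so a half turn about z gives the same grasp; the last joint's range is limited). The gripper opens to 85 mm and grips with 20 to 120 N. Pads are 22 mm wide; open, the fingers measure 114 mm over their backs; the gripper's body (76 mm by 85 mm) begins 54 mm behind the grasp point. The pads swing forward as they close: fully open they stand 13 mm farther back than shut.
Start: joints at [1.13, 0.15, 1.437, -0, 1.554, -0.134], TCP at [173.659, 548.117, 231.267] pointing down, gripper open.
Joint ranges: [-2.8, 2.8], [-0.68, 2.1], [0.12, 2.68], [-1.39, 4.53], [0.16, 2.79], [-2.81, 2.81]. Speed limits (rad/s): [1.89, 1.89, 2.22, 3.01, 3.01, 3.01].

## Interface

Orientations are given as a unit quaternion [x, y, z, w].
In Python, from station import read_state, get_image, camera_params, job_done gives the robot as it stands.
- The arm moves only by the tool play_rows, never from a script. Its arguments are lists of equal length, an entry for each row: "xyz": the shift along the world's x, y, z in cm, a list of three; "spin": the turn about the world's z in rad; "fingers": the opening, from 0 (shut) to 1 (fully open). In form: {"xyz": [[x, y, z], ...], "spin": [spin, ...], "fingers": [fingers, ...]}. A call has 1 to 20 rows; each row is the pose to reach, as a shift and turn from the pose commanded when the call began; what a row does not reach only later rows make up. A row lasts 1/8 s, in which the tool goes at most 62.5 mm and 10.7 degrees, less where a joint would pass 70% of its speed; a pose out of reach is approached as far as the arm can. A call with a gripper value outside its range is refused whole. The fingers move at their own pace and stop on an object; "squeeze" is the grip in N (left out, the last holds). Time passes only in rows, so rows that repeat a pose let the fingers close. It gives the time, the measured TCP pose, the force and the opening at its end, in the units of the state.
- read_state(): the state, without advancing time (a new reading comes with each control period).
- get_image(name): name is "side" or "top" or "wrist"; returns (picture, depth): 420x560x3 uint8, red, green, blue; 420x560 float32, mm along the optical axis (not along the pixel's ray), 0 where there is no reading.
- camera_params(name): a dict with "vfov" (degrees; the focal length in pixels is half the picture's height over the tangent of half this angle, whatever the lens; pixels are square), "cx", "cy" (the principal point, pixels), "k1" (the pictures are not rectified: a ray, as slopes to the right and down, at radius r is drawn at 1 + k1 r^2 times it, then the intrinsics apply), "pose" (4x4, takes a point from camera to world coordinates). Camera axes: x right, y down, z forward; pixel columns grow to the right and rows downward; lengths in mm; the calibration is good to about 2 mm. A picture is of the moment at which its call begins: read the wrist's pose just before it. camera_params takes no time and is no camera call; for the wrist camera it gives the pose at the moment of the call.
- job_done(): hands the job in, once; it reports no verdict.
The state is a dict: "time_s": time; "joint_positions": joint angles; "qd": joint speeds; "joint_torque": joint torques, N m; "tool_pos": TCP position; "eef_rot": TCP orientation; "force": force on the tool from outside, world axes, zero at the start; "torque": the same for the moment, N m; "gripper_width": opening from 0.0 (shut) to 1.0 (fully open).
Only numpy, scipy, OpenCV 4.12 (cv2) and the standard library are available. Lean on these libraries where they do the work, as an engineer would, in place of code of your own. Each camera call takes 0.05 s, during which the arm holds its last target.

## Working session

There is one attempt and no reset: what is moved stays moved. The work goes in short steps, Python scripts to look and compute and a tool call to move; the robot and the scene stay as the last step left them, time stands still between calls to the robot, and variables do not carry over. Pictures are saved under pics/ and viewed, and the job is handed in when it is done.

Besides the shell and the picture viewer there is one more tool, called after ">>>" in YAML: its name, and indented under it one key for each argument. play_rows: Moves the arm, as the interface text tells. Its arguments: {"type":"object","properties":{"xyz":{"type":"array"},"spin":{"type":"array"},"fingers":{"type":"array"},"squeeze":{"type":"number"}},"required":["xyz","spin","fingers"]}

```bash
ls; mkdir -p pics
python3 - <<'E'
from station import *
import cv2,numpy as np
print(read_state())
for n in ["side","top","wrist"]:
    p=camera_params(n); print(n,{k:(np.round(v,3).tolist() if k=="pose" else v) for k,v in p.items()})
    im,d=get_image(n); cv2.imwrite(f"pics/{n}0.png",im[:,:,::-1]); np.savez(f"{n}0.npz",im=im,d=d,pose=p["pose"])
E
```

```text
pics
{'time_s': 0.0, 'joint_positions': array([ 1.13001428e+00,  1.50961743e-01,  1.43803851e+00, -3.07898029e-07,
        1.55380869e+00, -1.33996340e-01]), 'qd': array([ 3.38575656e-04, -5.37137030e-04, -1.00755839e-03, -2.34180512e-04,
        4.02774322e-05, -2.26172059e-04]), 'joint_torque': array([-1.68154904e-03, -7.13058400e+01, -5.70851290e+01, -2.74683398e-04,
        9.09758237e-03,  7.24954901e-06]), 'tool_pos': array([173.55468628, 547.91429114, 230.68556185]), 'eef_rot': array([ 1.52791992e-01,  9.88258184e-01, -5.83242869e-04, -1.72229576e-04]), 'force': array([-0.16489364, -0.89545958,  0.6742597 ]), 'torque': array([ 0.01319737, -0.00189022,  0.01327612]), 'gripper_width': 0.9991469424169032}
side {'vfov': 52.96234206172472, 'cx': 280.02405417054047, 'cy': 216.2769263941198, 'k1': -0.06869834763634518, 'pose': [[0.774, -0.454, 0.442, 165.068], [-0.634, -0.535, 0.559, -512.574], [-0.018, -0.712, -0.702, 781.72], [0.0, 0.0, 0.0, 1.0]]}
top {'vfov': 50.709564287296004, 'cx': 280.8634580556818, 'cy': 208.98468922503108, 'k1': -0.13842045943537315, 'pose': [[-0.021, -0.971, 0.239, 342.676], [-1.0, 0.02, -0.007, 3.667], [0.002, -0.24, -0.971, 1117.739], [0.0, 0.0, 0.0, 1.0]]}
wrist {'vfov': 69.94962691397087, 'cx': 272.7305901091043, 'cy': 206.11415898858425, 'k1': -0.01570549348609082, 'pose': [[0.303, 0.905, 0.3, 96.485], [0.953, -0.286, -0.098, 573.11], [-0.002, 0.316, -0.949, 374.165], [0.0, 0.0, 0.0, 1.0]]}
```

View pics/side0.png

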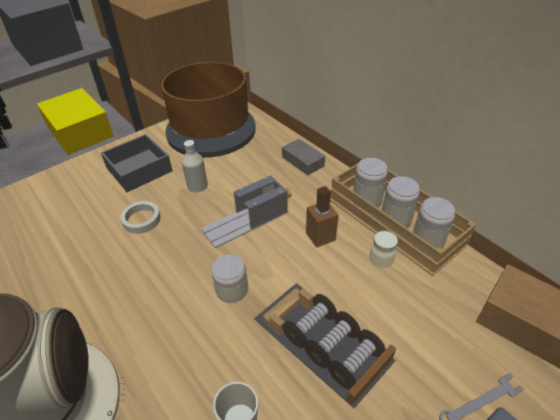

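View pics/top0.png

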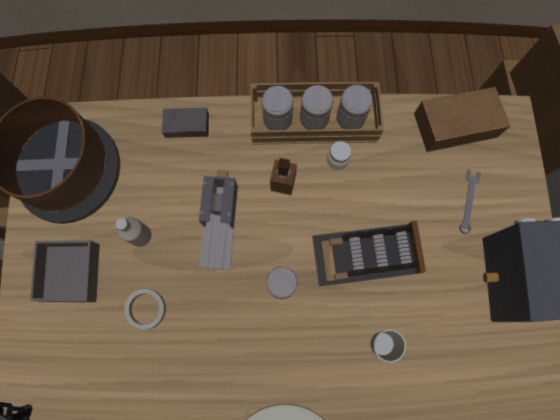

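View pics/wrist0.png

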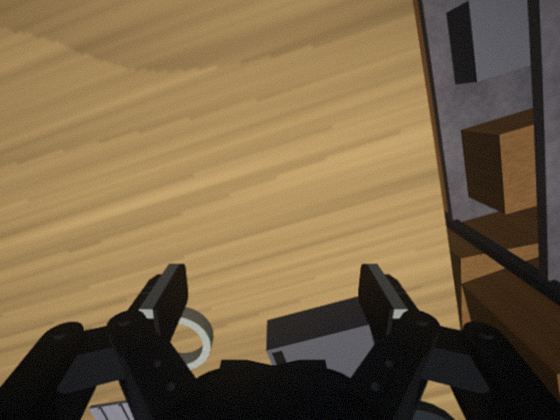

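The side view shows the bin (137,162), housing (262,200) with its apron toward (225,228), rod in its stand (322,215), tin (230,278), bottle (195,168), jar (384,249) and rack (330,340). The top view shows the same layout. Next I'll zoom in and measure.

```bash
cat > h.py <<'E'
import numpy as np,cv2
from station import *
def K(p):
    f=210/np.tan(np.radians(p["vfov"]/2)); return np.array([[f,0,p["cx"]],[0,f,p["cy"]],[0,0,1]]),np.array([p["k1"],0,0,0,0.])
def rays(p,uv):
    k,d=K(p); return cv2.undistortPoints(np.array(uv,float).reshape(-1,1,2),k,d)[:,0]
def plane(p,uv,z):
    s=rays(p,uv);T=np.array(p["pose"]);r=np.c_[s,np.ones(len(s))]@T[:3,:3].T
    return T[:3,3]+r*((z-T[2,3])/r[:,2])[:,None]
def cloud(p,d):
    v,u=np.mgrid[:420,:560];s=rays(p,np.c_[u.ravel(),v.ravel()]);T=np.array(p["pose"])
    X=(np.c_[s,np.ones(len(s))]*d.reshape(-1,1))@T[:3,:3].T+T[:3,3]
    X[d.ravel()<=0]=np.nan
    return X.reshape(420,560,3)
def proj(p,X):
    T=np.linalg.inv(np.array(p["pose"]));k,d=K(p);R=T[:3,:3]
    return cv2.projectPoints(np.array(X,float).reshape(-1,1,3),cv2.Rodrigues(R)[0],T[:3,3],k,d)[0][:,0]
def zoom(im,x0,y0,x1,y1,name,s):
    cv2.imwrite("pics/"+name,cv2.resize(im[y0:y1,x0:x1,::-1],None,fx=s,fy=s,interpolation=cv2.INTER_CUBIC))
E
python3 - <<'E'
from h import *
t=np.load("top0.npz");s=np.load("side0.npz")
zoom(t["im"],180,140,440,300,"t0z.png",3)
zoom(s["im"],190,160,400,400,"s0z.png",2.5)
zoom(s["im"],90,120,300,260,"s0b.png",3.5)
for n,q in(("top",t),("side",s)):
    X=cloud(camera_params(n),q["d"]); np.save(n+"X.npy",X)
    for uv in [(420,300),(100,330),(280,283),(215,260),(205,200),(283,160),(340,150)] if n=="top" else [(230,262),(320,195),(250,320),(180,230)]:
        print(n,uv,X[uv[1],uv[0]].round(1))
E
```

```text
top (420, 300) [ 374.4 -349.2    4. ]
top (100, 330) [ 3.141e+02  4.572e+02 -3.000e-01]
top (280, 283) [421.2   1.8  82.7]
top (215, 260) [487.9 164.8   4.1]
top (205, 200) [626.2 180.9  75.3]
top (283, 160) [696.7 -10.8 153.8]
top (340, 150) [ 751.4 -156.9   70.8]
side (230, 262) [435.5   6.1  82.4]
side (320, 195) [674.4 -14.7 150. ]
side (250, 320) [409.3 -91.8   0.7]
side (180, 230) [428.6 239.6  -1. ]
```

View pics/t0z.png

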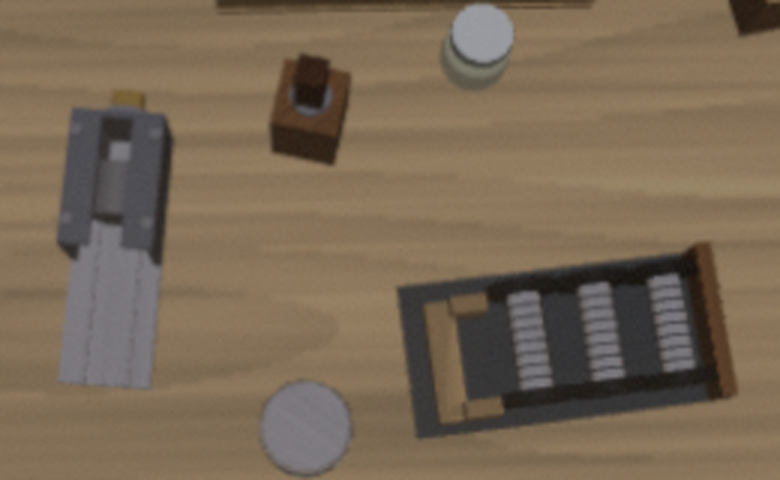

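View pics/s0z.png

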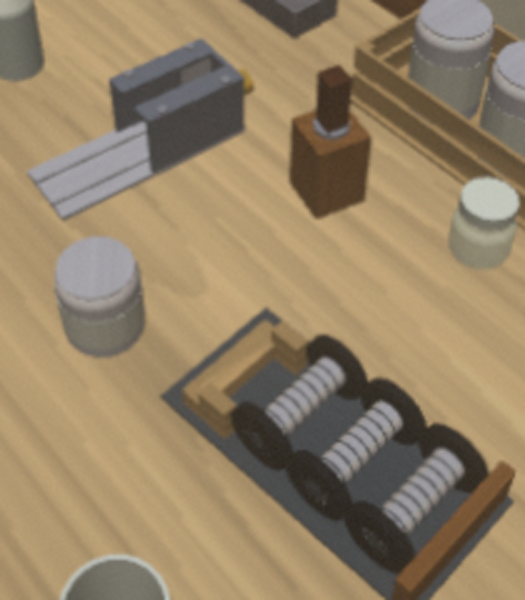

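View pics/s0b.png

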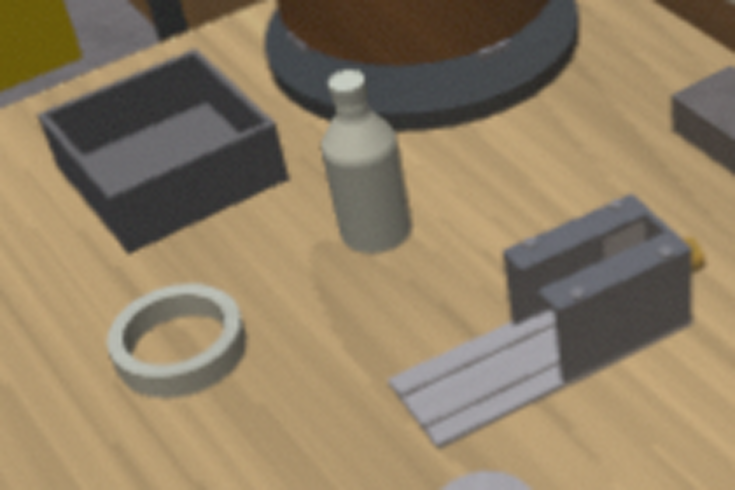

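Bin is empty, so the stub is in the bay. It's visible in the roof slot, at zoom (118,150) in the top view. Now the poses.

Run:
```python
from h import *
def rect(P):
    r=cv2.minAreaRect(P[:,:2].astype(np.float32)); return np.round(r[0],1),np.round(r[1],1),round(r[2],2)
ims={};C={};P={}
for n in("top","side"):
    ims[n]=np.load(n+"0.npz")["im"];C[n]=np.load(n+"X.npy");P[n]=camera_params(n)
def comps(n,box,zlo,zhi,zp,label):
    X=C[n];m=np.zeros((420,560),np.uint8);x0,y0,x1,y1=box
    m[y0:y1,x0:x1]=((X[y0:y1,x0:x1,2]>zlo)&(X[y0:y1,x0:x1,2]<zhi))
    N,l,st,c=cv2.connectedComponentsWithStats(m,connectivity=4)
    for i in range(1,N):
        if st[i,4]<25: continue
        v,u=np.nonzero(l==i); Q=plane(P[n],np.c_[u,v],zp)
        print(label,n,st[i].tolist(),"medz",np.round(np.median(X[l==i][:,2]),1),"rect",rect(Q),"mean",Q.mean(0).round(1))
for n,b in(("top",(190,160,240,290)),("side",(190,165,300,250))):
    comps(n,b,66,92,78,"roof"); comps(n,b,2.5,14,6,"apron")
for n,b in(("top",(265,145,300,200)),("side",(300,180,345,250))):
    comps(n,b,78,100,90,"stand"); comps(n,b,140,170,156,"grip")
comps("top",(305,210,430,290),1.5,9,4,"plate")
comps("top",(315,210,430,290),11,28,20,"chk")
comps("top",(405,210,430,290),36,55,45,"bar")
for l,b,z in(("tin",(260,260,305,305),85),("jar",(325,135,360,170),70),("bottle",(110,210,150,250),150)):
    comps("top",b,z-12,z+12,z,l)
```

```text
roof top [199, 176, 36, 48, 998] medz 77.9 rect (array([627.2, 151.7]), array([ 77.9, 114.7]), 84.72) mean [629.3 151.8  78. ]
apron top [216, 186, 8, 8, 45] medz 6.5 rect (array([671.5, 154.2]), array([17.7, 19.6]), 79.89) mean [671.9 154.6   6. ]
apron top [198, 213, 36, 57, 1446] medz 6.5 rect (array([537.1, 163. ]), array([ 86.4, 144.6]), 88.04) mean [528.6 162.2   6. ]
roof side [190, 165, 15, 10, 110] medz 78.0 rect (array([551.7, 333.9]), array([38.8, 38.2]), 59.51) mean [551.  335.9  78. ]
roof side [234, 175, 54, 37, 858] medz 76.7 rect (array([625.2, 146.1]), array([ 91.2, 119.6]), 84.96) mean [626.1 144.6  78. ]
apron side [190, 183, 18, 10, 53] medz 7.7 rect (array([551.2, 341.9]), array([24.2, 52.9]), 75.1) mean [548.3 340.4   6. ]
apron side [201, 207, 87, 41, 1152] medz 5.6 rect (array([575.9, 156.9]), array([ 86.8, 220.8]), 84.76) mean [537.  155.9   6. ]
stand top [269, 160, 28, 27, 353] medz 89.9 rect (array([686.6, -10.4]), array([56.4, 58.4]), 76.51) mean [682.5 -10.3  90. ]
grip top [277, 158, 12, 14, 128] medz 155.2 rect (array([684.7, -10.5]), array([25. , 29.2
[... 998 characters left out ...]
6.9]), array([75.1,  5.8]), 4.03) mean [ 510.  -336.6   20. ]
chk top [321, 240, 14, 41, 393] medz 23.9 rect (array([ 480.6, -117.8]), array([ 32.7, 100.2]), 87.65) mean [ 480.2 -118.5   20. ]
bar top [405, 220, 21, 52, 473] medz 45.1 rect (array([ 505.6, -325.8]), array([129.7,  48.6]), 6.15) mean [ 503.2 -333.2   45. ]
tin top [266, 266, 31, 32, 744] medz 84.7 rect (array([424.2,  -0.7]), array([70.2, 70.4]), 10.14) mean [424.1  -0.8  85. ]
jar top [330, 141, 21, 21, 350] medz 69.7 rect (array([ 749. , -156.9]), array([51. , 54.6]), 87.04) mean [ 748. -157.   70.]
bottle top [116, 218, 13, 13, 127] medz 149.5 rect (array([553.7, 358. ]), array([31. , 25.5]), 46.46) mean [554.3 358.6 150. ]
```

Run:
```python
from h import *
def rect(P):
    r=cv2.minAreaRect(P[:,:2].astype(np.float32)); return np.round(r[0],1),np.round(r[1],1),round(r[2],2)
X=np.load("topX.npy");im=np.load("top0.npz")["im"];p=camera_params("top")
# housing frame
a=np.radians(-5.26);ex=np.array([np.cos(a),np.sin(a)]);ey=np.array([-ex[1],ex[0]]);M=np.array([570.8,157.1])
S=X[170:232,195:240].reshape(-1,3);h=np.c_[(S[:,:2]-M)@ex,(S[:,:2]-M)@ey,S[:,2]]
q=h[(abs(h[:,1])<9)&(h[:,0]>-20)&(h[:,0]<112)]
for lo in range(-20,112,6):
    b=q[(q[:,0]>=lo)&(q[:,0]<lo+6)]
    if len(b):print(lo,len(b),np.median(b[:,2]).round(1),end=" | ")
print()
# slot midline from roof low pts
# tubes
g=im.astype(int);box=np.zeros((420,560),bool);box[225:290,340:415]=1
m=(box&(g.min(2)>85)&(X[:,:,2]>28)&(X[:,:,2]<56)).astype(np.uint8)
m=cv2.morphologyEx(m,cv2.MORPH_CLOSE,np.ones((3,3)))
N,l,st,c=cv2.connectedComponentsWithStats(m)
for i in range(1,N):
    if st[i,4]>60:
        v,u=np.nonzero(l==i);Q=plane(p,np.c_[u,v],44);print("tube",st[i],rect(Q),Q.mean(0).round(1),X[l==i].mean(0).round(1))
# caps
m=(X[:,:,2]>57)&(X[:,:,2]<70)&box
v,u=np.nonzero(m);Q=plane(p,np.c_[u,v],64)
N,l,st,c=cv2.connectedComponentsWithStats(m.astype(np.uint8))
for i in range(1,N):
    if st[i,4]>10:print("cap",st[i],X[l==i].mean(0).round(1))
```

```text
-14 6 7.4 | -8 15 6.3 | -2 17 6.7 | 4 17 6.1 | 10 17 6.3 | 16 11 6.4 | 22 11 6.1 | 28 10 5.5 | 34 36 41.6 | 40 19 50.7 | 46 16 50.1 | 52 15 49.2 | 58 17 50.7 | 64 16 50.9 | 70 16 49.0 | 76 7 50.6 | 88 4 4.5 | 94 11 4.8 | 100 12 6.2 | 106 64 53.0 | 
tube [397 232  14  32 308] (array([ 504.3, -305.5]), array([77.9, 25.4]), 5.54) [ 503.8 -305.4   44. ] [nan nan nan]
tube [373 234  15  33 307] (array([ 498.8, -245.6]), array([78.3, 24.7]), 5.47) [ 498.2 -245.7   44. ] [nan nan nan]
tube [350 237  14  33 317] (array([ 493.2, -186.4]), array([78.2, 24.9]), 5.31) [ 492.9 -186.5   44. ] [nan nan nan]
cap [395 226  17   6  66] [ 548.4 -301.2   61.8]
cap [371 229  16   5  65] [ 542.7 -240.9   61.9]
cap [347 231  17   7  69] [ 537.2 -183.3   62.1]
cap [401 262  14   7  58] [ 457.6 -308.    61.4]
cap [377 265  16   6  63] [ 452.5 -249.7   62. ]
cap [353 268  17   6  66] [ 447.  -192.1   62. ]
```

>>> play_rows:
  xyz:
    - [6,-5,1]
    - [12,-10,3]
    - [18,-15,4]
    - [24,-20,5]
    - [30,-25,5]
    - [35,-30,5]
    - [39,-36,5]
    - [42,-42,5]
    - [44,-48,5]
    - [45,-52,5]
    - [45,-55,5]
    - [45,-56,5]
    - [45,-56,5]
    - [45,-56,5]
    - [45,-56,5]
    - [45,-56,5]
  spin: [0,0,0,0,0,0.02,0.03,0.04,0.05,0.06,0.06,0.06,0.06,0.06,0.06,0.06]
  fingers: [1,1,1,1,1,1,1,1,1,1,1,1,1,1,1,1]

```text
time_s: 2.15
tool_pos: [623.5, -10.9, 281.4]
eef_rot: [0.122, 0.992, -0.0, 0.0]
force: [-0.4, -0.4, 0.2]
gripper_width: 0.999
```

Run:
```python
from h import *
p=camera_params("wrist");im,d=get_image("wrist");np.savez("w1.npz",im=im,d=d,pose=p["pose"])
cv2.imwrite("pics/w1.png",im[:,:,::-1])
X=cloud(p,d)
print(read_state()["tool_pos"],np.array(p["pose"])[:3,3])
print(proj(p,[[685,-11,156],[685,-11,90]]))
def rect(P):
    r=cv2.minAreaRect(P[:,:2].astype(np.float32)); return np.round(r[0],1),np.round(r[1],1),round(r[2],2)
for zl,zh,zp in((148,165,156),(82,97,90)):
    m=((X[:,:,2]>zl)&(X[:,:,2]<zh)&(abs(X[:,:,0]-685)<60)&(abs(X[:,:,1]+11)<60)).astype(np.uint8)
    N,l,st,c=cv2.connectedComponentsWithStats(m)
    for i in range(1,N):
        if st[i,4]>100:
            v,u=np.nonzero(l==i);Q=plane(p,np.c_[u,v],zp);print(st[i],rect(Q),Q.mean(0).round(1),np.median(X[l==i][:,2]))
```

```text
[623.54002512 -11.0130958  281.44286574] [544.9682408    9.3622597  424.83912373]
[[287.41666039 254.82571574]
 [284.94197985 229.13304782]]
[277 244  24  25 579] (array([686.7, -10.3]), array([23.2, 26.8]), 75.93) [686.7 -10.5 156. ] 156.55039950124643
[ 263  208   47   46 1402] (array([687.7, -10.7]), array([55.6, 59. ]), 75.92) [681.7 -10.1  90. ] 90.78139452149631
```

View pics/w1.png

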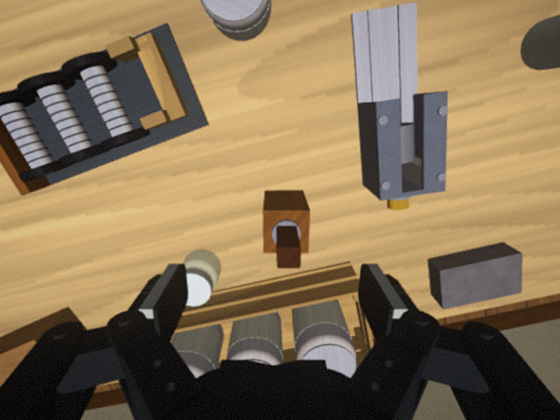

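The wrist view confirms the rod grip (288,247) in its stand. The housing, with the stub grey in its slot, is at (405,150). I'll refine the housing from this view.

Run:
```python
from h import *
w=np.load("w1.npz");p=camera_params("wrist");p["pose"]=w["pose"];X=cloud(p,w["d"])
def rect(P):
    r=cv2.minAreaRect(P[:,:2].astype(np.float32)); return np.round(r[0],1),np.round(r[1],1),round(r[2],2)
def go(zl,zh,zp,u0,u1,v0,v1):
    m=np.zeros((420,560),np.uint8);s=np.s_[v0:v1,u0:u1];m[s]=(X[s][:,:,2]>zl)&(X[s][:,:,2]<zh)
    N,l,st,c=cv2.connectedComponentsWithStats(m,connectivity=4)
    for i in range(1,N):
        if st[i,4]>80:
            v,u=np.nonzero(l==i);Q=plane(p,np.c_[u,v],zp);print(st[i],rect(Q),Q.mean(0).round(1),np.median(X[l==i][:,2]))
print("roof");go(72,86,78,350,455,80,205)
print("stub");go(44,58,51,395,420,110,200)
print("apron");go(3.,12,6,345,425,0,110)
```

```text
roof
[ 374   91   74  110 5105] (array([627.8, 151.8]), array([ 80.6, 115.4]), 84.71) [626.  152.2  78. ] 78.5841996808943
stub
[401 124  13  40 490] (array([627.5, 158.6]), array([14.9, 47.2]), 84.15) [626.8 158.8  51. ] 50.450762079130214
[402 162  18  26 157] (array([667.3, 158.7]), array([19.4, 31.5]), 78.93) [669.8 162.2  51. ] 51.346304227032874
apron
[ 351    3   66  107 5910] (array([527.5, 160.6]), array([ 79.1, 124.8]), 84.03) [519.4 163.1   6. ] 6.867914994851532
```

>>> play_rows:
  xyz:
    - [3,0,0]
    - [6.3,0,0]
    - [6.3,0,-4]
    - [6.3,0,-8]
    - [6.3,0,-12]
    - [6.3,0,-14.5]
    - [6.3,0,-16.5]
    - [6.3,0,-17.2]
    - [6.3,0,-17.2]
  spin: [0,0,0,0,0,0,0,0,0]
  fingers: [0.8,0.8,0.8,0.8,0.8,0.8,0.8,0.8,0.8]

```text
time_s: 3.32
tool_pos: [686.8, -11.8, 109.6]
eef_rot: [0.123, 0.992, -0.0, 0.0]
force: [0.5, 0.2, 0.0]
gripper_width: 0.797
```

>>> play_rows:
  xyz:
    - [0,0.1,0]
    - [0,0.1,0]
    - [0,0.1,0]
    - [0,0.1,0]
    - [0,0.1,0]
    - [0,0.1,0]
    - [0,0.1,1]
    - [0,0.1,2.5]
    - [0,0.1,5]
    - [0,0.1,8]
    - [0,0.1,10.5]
    - [0,0.1,11.5]
    - [0,0.1,11.5]
    - [0,0.1,11.5]
  spin: [0,0,0,0,0,0,0,0,0,0,0,0,0,0]
  fingers: [0,0,0,0,0,0,0,0,0,0,0,0,0,0]
  squeeze: 60

```text
time_s: 5.08
tool_pos: [686.3, -10.8, 223.1]
eef_rot: [0.123, 0.992, -0.0, -0.001]
force: [-0.5, 0.5, -1.1]
gripper_width: 0.274
```

Run:
```python
from h import *
print(read_state()["tool_pos"])
im,d=get_image("side");zoom(im,200,100,400,260,"s2.png",3.5)
p=camera_params("side")
X=cloud(p,d)
im2,d2=get_image("top");zoom(im2,180,100,380,260,"t2.png",3.5);np.savez("t2.npz",im=im2,d=d2);np.savez("s2.npz",im=im,d=d)
print(proj(p,[[686.8,-10.8,121]]),proj(camera_params("top"),[[686.8,-10.8,121]]))
```

```text
[686.33987309 -10.83882731 223.08432277]
[[322.13877145 201.21650401]] [[282.98647365 168.68770872]]
```

View pics/s2.png

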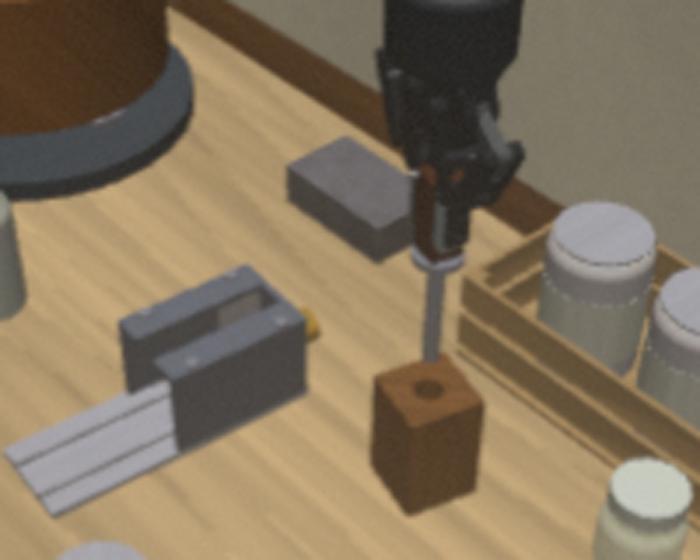

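View pics/t2.png

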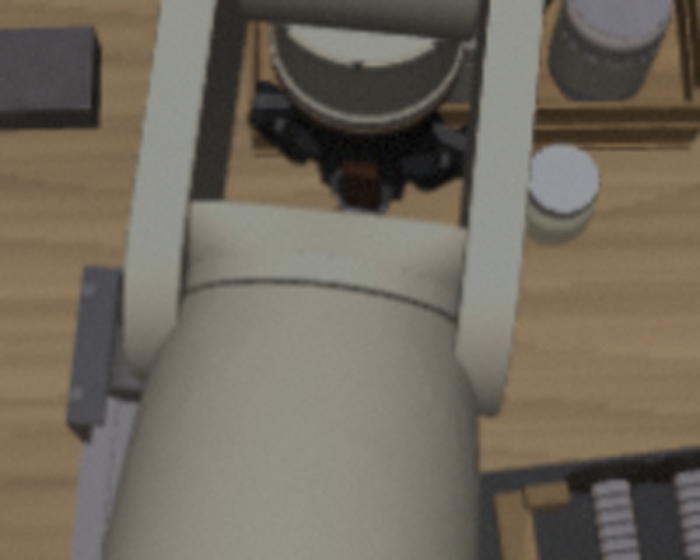

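Rod is held upright, tip at side zoom (431,360), which agrees with the prediction. Next, over to above the pocket.

>>> play_rows:
  xyz:
    - [0,3,0]
    - [-1,8,0]
    - [-2,13,0]
    - [-2.1,15.9,0]
    - [-2.1,15.9,0]
    - [-2.1,15.9,-1]
    - [-2.1,15.9,-1]
    - [-2.1,15.9,-1]
  spin: [0,0,0,0,0,0,0,0]
  fingers: [0,0,0,0,0,0,0,0]

```text
time_s: 6.18
tool_pos: [665.7, 147.3, 214.1]
eef_rot: [0.124, 0.992, -0.0, -0.0]
force: [-0.4, -0.1, -1.3]
gripper_width: 0.272
```

Run:
```python
from h import *
print(read_state()["tool_pos"])
im,d=get_image("side");zoom(im,200,100,340,240,"s3.png",4)
p=camera_params("side");t=read_state()["tool_pos"]
print((proj(p,[[t[0],t[1],t[2]-103.6]])-[200,100])*4)
```

```text
[665.74253338 147.30900971 214.09180545]
[[290.13275154 302.15278766]]
```

View pics/s3.png

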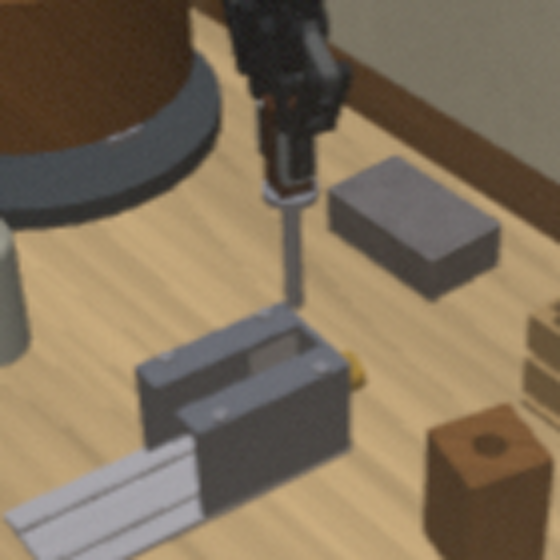

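>>> play_rows:
  xyz:
    - [-0.1,0.15,-1]
    - [-0.1,0.15,-2]
    - [-0.1,0.15,-3]
    - [-0.1,0.15,-4]
    - [-0.1,0.15,-5]
    - [-0.1,0.15,-6]
    - [-0.1,0.15,-7]
    - [-0.1,0.15,-8]
    - [-0.1,0.15,-9]
    - [-0.1,0.15,-9.6]
    - [-0.1,0.15,-9.9]
    - [-0.1,0.15,-9.9]
  spin: [0,0,0,0,0,0,0,0,0,0,0,0]
  fingers: [0,0,0,0,0,0,0,0,0,0,0,0]

```text
time_s: 7.72
tool_pos: [664.7, 149.6, 115.2]
eef_rot: [0.123, 0.992, -0.0, -0.0]
force: [0.3, -0.5, -1.9]
gripper_width: 0.273
```

>>> play_rows:
  xyz:
    - [-1,0,0]
    - [-2,0.1,0]
    - [-3,0.2,0]
    - [-4,0.3,0]
    - [-5,0.4,0]
    - [-6,0.5,0]
    - [-7,0.6,0]
    - [-8,0.7,0]
    - [-9,0.75,0]
    - [-10,0.85,0]
    - [-11,0.95,0]
    - [-12,1.05,0]
    - [-13,1.1,0]
    - [-14,1.2,0]
    - [-14,1.2,0]
  spin: [0,0,0,0,0,0,0,0,0,0,0,0,0,0,0]
  fingers: [0,0,0,0,0,0,0,0,0,0,0,0,0,0,0]

```text
time_s: 9.6
tool_pos: [523.9, 161.7, 115.3]
eef_rot: [0.123, 0.992, -0.0, -0.0]
force: [0.9, -0.6, -1.7]
gripper_width: 0.269
```

Run:
```python
from h import *
im,d=get_image("side");zoom(im,160,120,320,280,"s4.png",4)
```

```text
(no output)
```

View pics/s4.png

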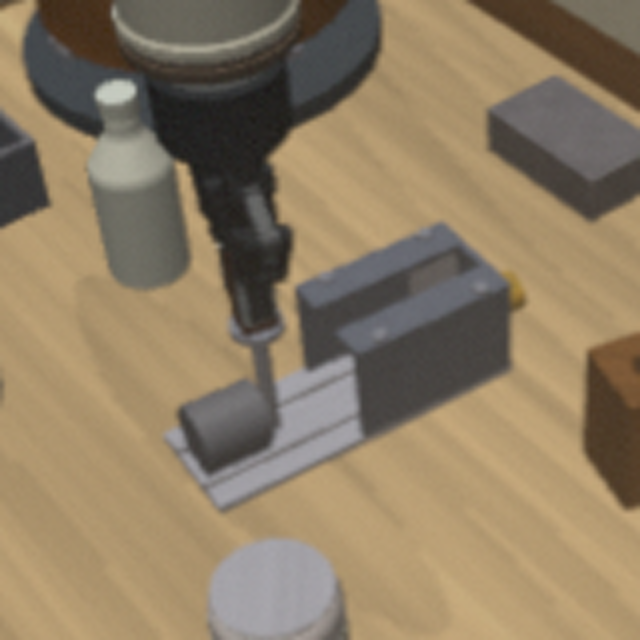

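The stub is out on the apron at (230,425), ahead of the rod. I'll keep drawing it off the apron.

>>> play_rows:
  xyz:
    - [-1,0.1,0]
    - [-2,0.2,0]
    - [-3,0.3,0]
    - [-4,0.4,0]
    - [-5,0.5,0]
    - [-6,0.55,0]
    - [-7,0.65,0]
    - [-8,0.75,0]
    - [-8,0.75,0]
  spin: [0,0,0,0,0,0,0,0,0]
  fingers: [0,0,0,0,0,0,0,0,0]

```text
time_s: 10.78
tool_pos: [444.0, 169.2, 115.3]
eef_rot: [0.123, 0.992, -0.0, -0.0]
force: [0.1, -0.4, -1.0]
gripper_width: 0.272
```

Run:
```python
from h import *
im,d=get_image("side");zoom(im,120,120,280,280,"s5.png",4)
```

```text
(no output)
```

View pics/s5.png

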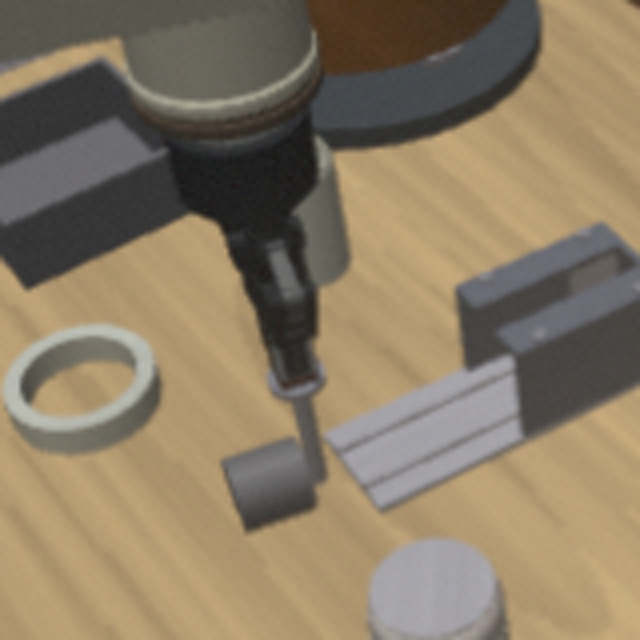

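>>> play_rows:
  xyz:
    - [-1,0.1,0]
    - [-2,0.2,0]
    - [-3,0.3,0]
    - [-4,0.4,0]
    - [-5,0.45,0]
    - [-6,0.55,0]
    - [-7,0.65,0]
    - [-7,0.65,0]
    - [-6,0.6,0]
    - [-6,0.6,3]
    - [-6,0.6,7]
    - [-6,0.6,10.8]
    - [-6,0.6,10.8]
  spin: [0,0,0,0,0,0,0,0,0,0,0,0,0]
  fingers: [0,0,0,0,0,0,0,0,0,0,0,0,0]

```text
time_s: 12.45
tool_pos: [386.4, 175.3, 225.6]
eef_rot: [0.123, 0.992, 0.001, 0.002]
force: [-0.3, -0.2, -2.8]
gripper_width: 0.268
```

>>> play_rows:
  xyz:
    - [3,-1.9,0]
    - [7.5,-4.7,0]
    - [12,-7.4,0]
    - [16.5,-10.2,0]
    - [21,-13,0]
    - [25,-15.5,0]
    - [28,-17.4,0]
    - [30,-18.6,0]
    - [30,-18.6,0]
    - [30,-18.6,0]
    - [30,-18.6,0]
  spin: [0,0,0,0,0,0,0,0,0,0,0]
  fingers: [0,0,0,0,0,0,0,0,0,0,0]

```text
time_s: 13.82
tool_pos: [684.3, -10.5, 223.1]
eef_rot: [0.123, 0.992, -0.0, -0.0]
force: [0.1, 0.3, -1.2]
gripper_width: 0.275
```

Run:
```python
from h import *
im,d=get_image("side");zoom(im,250,110,390,250,"s6.png",4);np.savez("s6.npz",im=im,d=d)
print(read_state()["tool_pos"])
a=np.load("s2.npz")["im"].astype(int)
# compare shaft columns vs. lift picture
for r in (185,190,195,198):
    print(r,[ (np.nonzero((abs(i[r,310:335,0].astype(int)-i[r,310:335,2])<25))[0]+310).tolist() for i in (a,im.astype(int))])
```

```text
[684.32617325 -10.49399844 223.3525694 ]
185 [[322, 323, 324, 325], [321, 322, 323, 324, 325]]
190 [[322, 323, 324, 325], [321, 322, 323, 324]]
195 [[321, 322, 323, 324, 325], [321, 322, 323, 324]]
198 [[321, 322, 323, 324], [321, 322, 323, 324]]
```

View pics/s6.png

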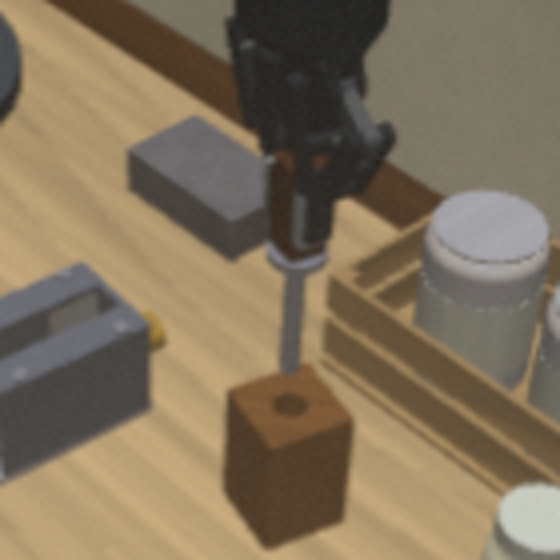

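>>> play_rows:
  xyz:
    - [0.2,0,0]
    - [0.2,0,-1.5]
    - [0.2,0,-2.5]
    - [0.2,0,-3.5]
    - [0.2,0,-4.5]
    - [0.2,0,-5]
    - [0.2,0,-5]
    - [0.2,0,-5]
  spin: [0,0,0,0,0,0,0,0]
  fingers: [0,0,0,0,0,0,0,0]

```text
time_s: 14.88
tool_pos: [686.8, -10.9, 173.7]
eef_rot: [0.123, 0.992, -0.0, 0.0]
force: [-0.3, -0.6, -1.7]
gripper_width: 0.274
```

Inside the hole, no lateral force. Lowering fully, then releasing.

>>> play_rows:
  xyz:
    - [0,0,-1]
    - [0,0,-2]
    - [0,0,-3]
    - [0,0,-4]
    - [0,0,-5]
    - [0,0,-5.8]
    - [0,0,-6.3]
    - [0,0,-6.3]
    - [0,0,-6.3]
  spin: [0,0,0,0,0,0,0,0,0]
  fingers: [0,0,0,0,0,0,0,0,0]

```text
time_s: 16.0
tool_pos: [686.7, -10.9, 110.3]
eef_rot: [0.123, 0.992, -0.0, 0.0]
force: [-0.4, 0.3, -1.6]
gripper_width: 0.272
```

>>> play_rows:
  xyz:
    - [0,0,0]
    - [0,0,0]
    - [0,0,0.5]
    - [0,0,3]
    - [0,0,7]
    - [0,0,12]
    - [-2,-2,16]
    - [-6,-5,17]
    - [-10,-8,17]
    - [-14,-11,17]
    - [-18,-14,17]
    - [-21,-16.5,17]
    - [-23.5,-17.7,17]
    - [-24.5,-17.7,17]
    - [-24.5,-17.7,17]
    - [-24.5,-17.7,17]
  spin: [0,0,0,0,0,0,0,0.1,0.2,0.3,0.35,0.35,0.35,0.35,0.35,0.35]
  fingers: [0.7,0.7,0.7,0.7,0.7,0.7,0.7,0.7,0.7,0.7,0.55,0.55,0.55,0.55,0.55,0.55]

```text
time_s: 18.0
tool_pos: [442.3, -187.5, 280.3]
eef_rot: [-0.052, 0.999, -0.0, 0.0]
force: [-0.3, 0.4, -0.7]
gripper_width: 0.555
```

Run:
```python
from h import *
def rect(P):
    r=cv2.minAreaRect(P[:,:2].astype(np.float32)); return np.round(r[0],1),np.round(r[1],1),round(r[2],2)
p=camera_params("wrist");im,d=get_image("wrist");cv2.imwrite("pics/w7.png",im[:,:,::-1]);X=cloud(p,d)
st_=read_state();print(st_["tool_pos"],st_["eef_rot"])
g=im.astype(int);near=(abs(X[:,:,0]-495)<70)&(X[:,:,1]<-130)&(X[:,:,1]>-360)
m=(near&(g.min(2)>90)&(X[:,:,2]>28)&(X[:,:,2]<56)).astype(np.uint8)
m=cv2.morphologyEx(m,cv2.MORPH_CLOSE,np.ones((5,5)))
N,l,st,c=cv2.connectedComponentsWithStats(m)
for i in range(1,N):
    if st[i,4]>150:
        v,u=np.nonzero(l==i);Q=plane(p,np.c_[u,v],40);print("tube",st[i],rect(Q),Q.mean(0).round(1))
im,d=get_image("side");zoom(im,250,160,390,260,"s7.png",4)
im,d=get_image("side");zoom(im,110,120,390,400,"s7b.png",2)
```

```text
[ 442.31207378 -187.47379525  280.22725718] [-5.20106109e-02  9.98646532e-01  2.19092057e-05  1.89401481e-05]
tube [ 168  182   26   55 1092] (array([ 506.8, -305.8]), array([77.5, 28. ]), 5.51) [ 505.7 -305.9   40. ]
tube [ 214  183   22   55 1082] (array([ 502. , -246.2]), array([77.8, 27.5]), 5.02) [ 500.5 -246.3   40. ]
tube [ 259  184   21   54 1075] (array([ 496.6, -187. ]), array([76.2, 27.3]), 6.29) [ 494.6 -186.9   40. ]
```

View pics/w7.png

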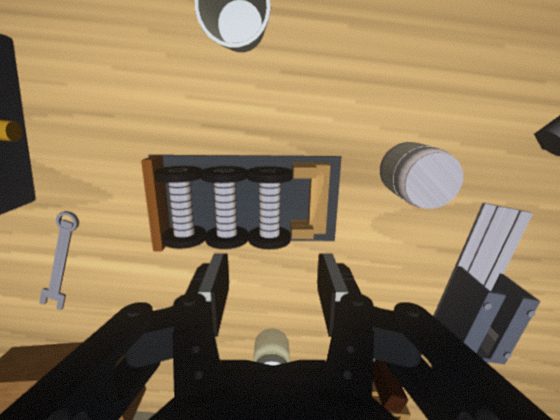

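View pics/s7b.png

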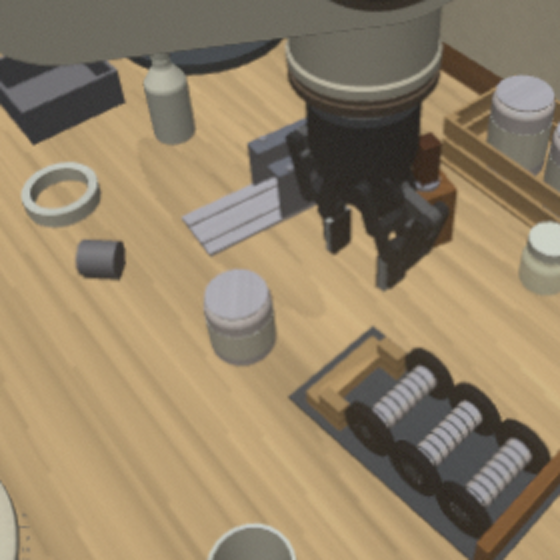

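The wrist view shows the three tubes at (270,210), (225,210) and (182,210), with the chock at (315,200). In the side view the stub is well clear, at (100,258), and the rod is back in its stand. Grasping element 1.

>>> play_rows:
  xyz:
    - [2.6,0,-2]
    - [5.2,0,-6]
    - [5.2,0,-11]
    - [5.2,0,-16]
    - [5.2,0,-19]
    - [5.2,0,-21]
    - [5.2,0,-23]
    - [5.2,0,-25]
    - [5.2,0,-26.2]
    - [5.2,0,-26.3]
    - [5.2,0,-26.3]
  spin: [0,0,0,0,0,0,0,0,0,0,0]
  fingers: [0.55,0.55,0.55,0.55,0.55,0.55,0.55,0.55,0.55,0.55,0.55]

```text
time_s: 19.52
tool_pos: [494.0, -188.0, 17.8]
eef_rot: [-0.052, 0.999, -0.0, 0.0]
force: [0.6, -0.5, -0.2]
gripper_width: 0.551
```

>>> play_rows:
  xyz:
    - [0,0,0]
    - [0,0,0]
    - [0,0,0]
    - [0,0,0]
    - [0,0,0]
    - [0,0,0.3]
    - [0,0,0.8]
    - [0,0,1.5]
    - [0,0,2.5]
    - [0,0,3.5]
    - [0,0,5]
    - [0,0,7]
    - [0,0,10]
    - [0,0,13]
    - [0,0,13]
  spin: [0,0,0,0,0,0,0,0,0,0,0,0,0,0,0]
  fingers: [0,0,0,0,0,0,0,0,0,0,0,0,0,0,0]
  squeeze: 40

```text
time_s: 21.4
tool_pos: [494.6, -188.4, 150.1]
eef_rot: [-0.052, 0.999, -0.001, 0.002]
force: [0.2, 1.0, -2.8]
gripper_width: 0.311
```

Run:
```python
from h import *
im,d=get_image("side");zoom(im,200,190,400,400,"s8.png",3)
im,d=get_image("side")
```

View pics/s8.png

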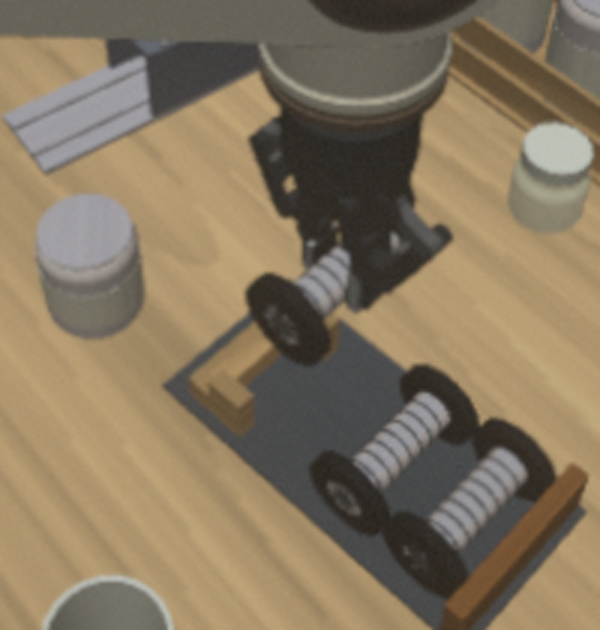

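>>> play_rows:
  xyz:
    - [0.1,2,1]
    - [0.3,6,2]
    - [0.5,10,2]
    - [0.8,15,2]
    - [1,20,2]
    - [1.3,25,2]
    - [1.6,30,2]
    - [1.7,33,2]
    - [1.8,35,1]
    - [1.8,35.1,0]
    - [1.8,35.1,-3]
    - [1.8,35.1,-6]
    - [1.8,35.1,-8]
    - [1.8,35.1,-9.5]
    - [1.8,35.1,-10]
    - [1.8,35.1,-10]
  spin: [0,-0.02,-0.06,-0.1,-0.14,-0.18,-0.196,-0.196,-0.196,-0.196,-0.196,-0.196,-0.196,-0.196,-0.196,-0.196]
  fingers: [0,0,0,0,0,0,0,0,0,0,0,0,0,0,0,0]

```text
time_s: 23.5
tool_pos: [511.8, 162.9, 47.4]
eef_rot: [0.047, 0.999, -0.0, 0.0]
force: [-0.5, -0.3, -2.1]
gripper_width: 0.312
```

Run:
```python
from h import *
im,d=get_image("side");zoom(im,170,140,320,280,"s9.png",4)
p=camera_params("side");print(read_state()["tool_pos"],read_state()["eef_rot"])
```

```text
[511.9812825  163.03706208  47.78931593] [ 4.64451805e-02  9.98920783e-01 -9.41457566e-06  3.37094741e-04]
```

View pics/s9.png

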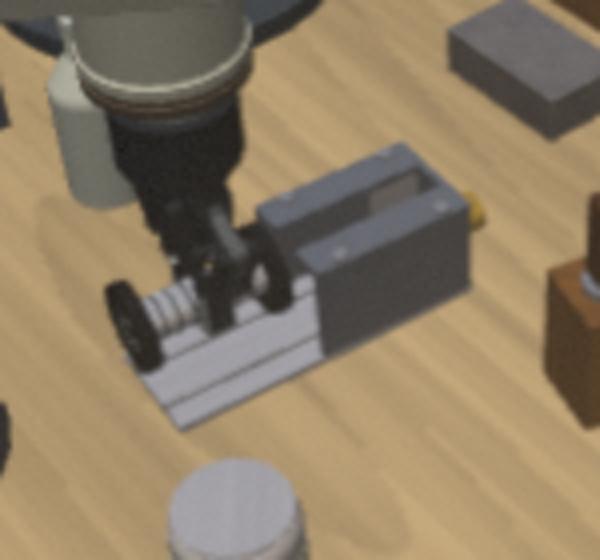

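>>> play_rows:
  xyz:
    - [0,-0.05,-0.6]
    - [0,-0.05,-1.2]
    - [0,-0.05,-1.8]
    - [0,-0.05,-2.2]
    - [0,-0.05,-2.5]
    - [0,-0.05,-2.7]
    - [0,-0.05,-2.7]
  spin: [0,0,0,0,0,0,0]
  fingers: [0,0,0,0,0,0,0]

```text
time_s: 24.42
tool_pos: [511.7, 162.6, 20.4]
eef_rot: [0.046, 0.999, -0.0, 0.0]
force: [-0.2, 0.0, -3.0]
gripper_width: 0.311
```

>>> play_rows:
  xyz:
    - [0,0,-0.1]
    - [0,0,-0.1]
    - [0,0,-0.1]
    - [0,0,-0.1]
    - [0,0,-0.1]
    - [0,0,1]
    - [0,0,3]
    - [0,0,6]
    - [0,0,10]
    - [0,0,10]
  spin: [0,0,0,0,0,0,0,0,0,0]
  fingers: [0,0.3,0.55,0.55,0.55,0.55,0.55,0.55,0.55,0.55]

```text
time_s: 25.68
tool_pos: [513.1, 162.9, 124.0]
eef_rot: [0.046, 0.999, 0.001, 0.003]
force: [0.6, -0.3, -0.8]
gripper_width: 0.55
```

Run:
```python
from h import *
im,d=get_image("side");zoom(im,170,140,320,280,"s10.png",4)
p=camera_params("side");print(read_state()["tool_pos"],read_state()["eef_rot"])
```

```text
[512.31238144 162.75180149 122.07829163] [4.63669617e-02 9.98923377e-01 2.65044753e-04 1.45674906e-03]
```

View pics/s10.png

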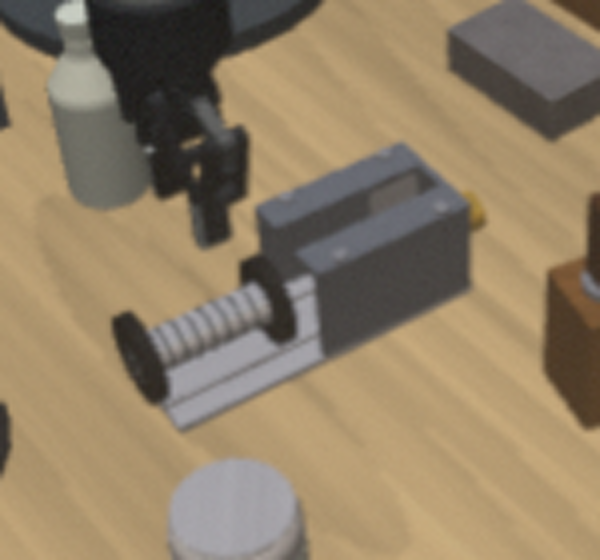

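The element lies on the apron with caps at (140,358) and (268,298). I'll check that it's centred on the rails.

Run:
```python
from h import *
p=camera_params("side")
a=np.radians(-5.28);ex=np.array([np.cos(a),np.sin(a)]);ey=np.array([-ex[1],ex[0]]);M=np.array([570.8,157.05])
def W(x,y,z): return [*(M+ex*x+ey*y),z]
for n,q in (("apron R corner",(-105,-39,6)),("apron L corner",(-105,39,6)),("cap rear bottom",(-108,0,6)),("cap rear top",(-108,0,66)),("rear R",(-108,-30,36)),("rear L",(-108,30,36)),("push start",(-128,0,25)),("push end",(-29,0,25))):
    w=W(*q);print(n,np.round(w,1),((proj(p,[w])-[170,140])*4).round())
```

```text
apron R corner [462.7 127.9   6. ] [[177. 427.]]
apron L corner [469.8 205.5   6. ] [[120. 352.]]
cap rear bottom [463.3 167.    6. ] [[144. 390.]]
cap rear top [463.3 167.   66. ] [[130. 323.]]
rear R [460.5 137.1  36. ] [[159. 387.]]
rear L [466.  196.9  36. ] [[115. 329.]]
push start [443.3 168.8  25. ] [[110. 383.]]
push end [541.9 159.7  25. ] [[250. 318.]]
```

>>> play_rows:
  xyz:
    - [-3,0.3,0]
    - [-7.2,0.65,0]
    - [-7.2,0.65,0]
    - [-7.2,0.65,-3]
    - [-7.2,0.65,-6]
    - [-7.2,0.65,-8.5]
    - [-7.2,0.65,-9.5]
    - [-7.2,0.65,-9.5]
    - [-7.2,0.65,-9.5]
  spin: [0,0,0,0,0,0,0,0,0]
  fingers: [0,0,0,0,0,0,0,0,0]

```text
time_s: 26.85
tool_pos: [440.2, 169.2, 26.1]
eef_rot: [0.046, 0.999, 0.0, 0.001]
force: [0.0, 0.1, 0.7]
gripper_width: -0.003
```

>>> play_rows:
  xyz:
    - [0.5,-0.05,0]
    - [1,-0.1,0]
    - [1.5,-0.15,0]
    - [2,-0.2,0]
    - [2.5,-0.25,0]
    - [3,-0.3,0]
    - [3.5,-0.3,0]
    - [4,-0.35,0]
    - [4.5,-0.4,0]
    - [5,-0.45,0]
    - [5.5,-0.5,0]
    - [6,-0.55,0]
    - [6.5,-0.6,0]
    - [7,-0.65,0]
    - [7.5,-0.7,0]
    - [8,-0.75,0]
    - [8.4,-0.8,0]
    - [8.7,-0.8,0]
    - [9,-0.85,0]
    - [9,-0.85,0]
  spin: [0,0,0,0,0,0,0,0,0,0,0,0,0,0,0,0,0,0,0,0]
  fingers: [0,0,0,0,0,0,0,0,0,0,0,0,0,0,0,0,0,0,0,0]

```text
time_s: 29.35
tool_pos: [529.9, 160.6, 25.3]
eef_rot: [0.046, 0.999, -0.0, 0.0]
force: [-0.4, 0.1, 0.0]
gripper_width: 0.002
```

Run:
```python
from h import *
im,d=get_image("side");zoom(im,170,140,320,280,"s11.png",4)
print(read_state()["tool_pos"],read_state()["force"])
```

```text
[529.81063287 160.57919342  25.26309979] [-0.14712421  0.2982807   0.57291802]
```

View pics/s11.png

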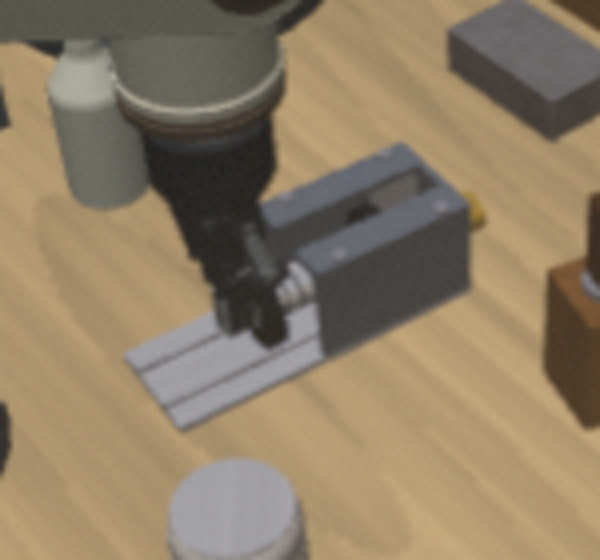

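>>> play_rows:
  xyz:
    - [0.2,0,0]
    - [0.4,-0.05,0]
    - [0.6,-0.05,0]
    - [0.8,-0.1,0]
    - [0.9,-0.1,0]
    - [1,-0.1,0]
    - [1,-0.1,0]
  spin: [0,0,0,0,0,0,0]
  fingers: [0,0,0,0,0,0,0]

```text
time_s: 30.28
tool_pos: [539.8, 159.6, 25.3]
eef_rot: [0.046, 0.999, -0.0, 0.0]
force: [-1.6, -0.1, 1.1]
gripper_width: -0.001
```

>>> play_rows:
  xyz:
    - [0.05,0,0]
    - [0.1,0,0]
    - [0.15,0,0]
    - [0.15,0,0]
  spin: [0,0,0,0]
  fingers: [0,0,0,0]

```text
time_s: 30.78
tool_pos: [541.0, 159.7, 25.2]
eef_rot: [0.046, 0.999, -0.0, -0.0]
force: [-5.1, 0.6, 1.4]
gripper_width: 0.003
```

>>> play_rows:
  xyz:
    - [0.05,0,0]
    - [0.1,0,0]
    - [0.1,0,0]
  spin: [0,0,0]
  fingers: [0,0,0]

```text
time_s: 31.15
tool_pos: [541.2, 159.8, 25.1]
eef_rot: [0.046, 0.999, -0.0, -0.001]
force: [-12.4, 2.4, 5.3]
gripper_width: 0.001
```

Contact with the stop: TCP at hx −29.5, so the rear end stands 18.5 mm out, against 18 mm expected. I'll back off and go to the chock.

>>> play_rows:
  xyz:
    - [-1,0.1,0]
    - [-4,0.4,0]
    - [-5,0.4,3]
    - [-5,0.4,8]
    - [-5,0.4,13]
    - [-5,0.4,18]
    - [-5,-3,18]
    - [-5,-7,18]
    - [-5,-11,18]
    - [-5,-14,18]
    - [-5,-17,18]
    - [-5,-19,18]
    - [-5,-20,18]
    - [-5,-20,18]
    - [-5,-20,18]
    - [-5,-20,18]
  spin: [0,0,0,0,-0.15,-0.3,-0.48,-0.66,-0.84,-1.02,-1.2,-1.37,-1.37,-1.37,-1.37,-1.37]
  fingers: [0,0,0,0,0,0.2,0.4,0.4,0.4,0.4,0.4,0.4,0.4,0.4,0.4,0.4]

```text
time_s: 33.15
tool_pos: [492.2, -39.8, 205.3]
eef_rot: [0.667, 0.745, 0.0, -0.0]
force: [-0.0, 1.0, 0.6]
gripper_width: 0.399
```

Run:
```python
from h import *
s=read_state();print(s["tool_pos"],s["eef_rot"],s["joint_positions"].round(2),s["gripper_width"])
im,d=get_image("side");zoom(im,110,120,390,400,"s12.png",2);np.savez("s12.npz",im=im,d=d)
p=camera_params("wrist");im,d=get_image("wrist");cv2.imwrite("pics/w12.png",im[:,:,::-1]);np.savez("w12.npz",im=im,d=d,pose=p["pose"])
```

```text
[492.17909666 -39.77195483 205.29381024] [ 6.67176688e-01  7.44899501e-01  1.65049996e-05 -2.77534561e-05] [-0.24 -0.01  1.66  0.    1.49 -0.35] 0.39859816354501454
```

View pics/s12.png

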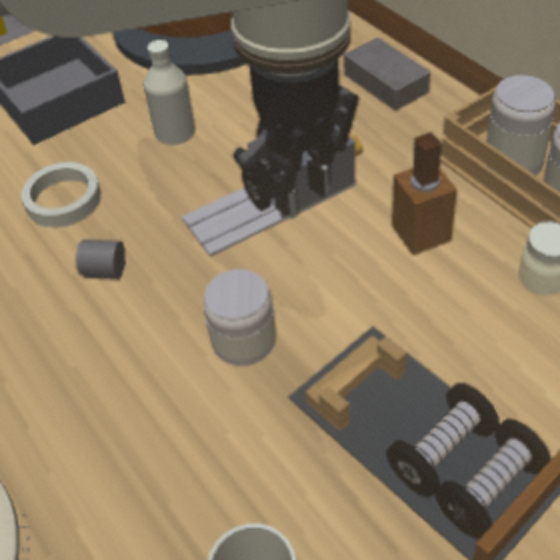

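View pics/w12.png

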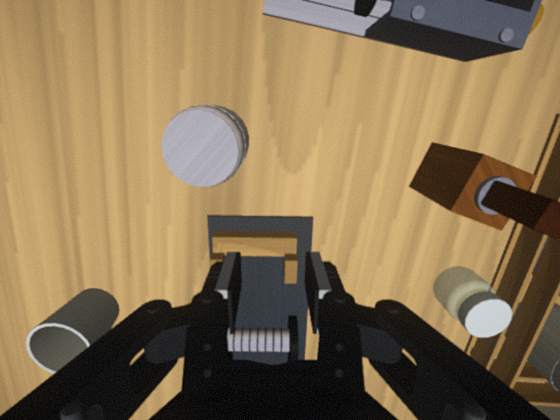

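The wrist view shows the chock's back bar at (254,245) on the plate. Measuring it.

Run:
```python
from h import *
w=np.load("w12.npz");p=camera_params("wrist");p["pose"]=w["pose"];X=cloud(p,w["d"])
m=(X[:,:,2]>17)&(X[:,:,2]<31);m[:225]=0;m[262:]=0;m[:,:205]=0;m[:,305:]=0
for r in (235,240,245,250,253): 
    c=np.nonzero(m[r])[0]; print(r,c.min() if len(c) else 0,c.max() if len(c) else 0)
# back top edge: first row of m per column, cast at z=24
E=[]
for c in range(218,296,6):
    rr=np.nonzero(m[:,c])[0]
    if len(rr):E.append([c,rr[0]-.5])
Q=plane(p,E,24);f=np.polyfit(Q[:,0],Q[:,1],1);print("back edge",Q[[0,-1]].round(1),"yaw",np.degrees(np.arctan(f[0])).round(2),"y@484",np.polyval(f,484).round(1))
r=245;c=np.nonzero(m[r])[0];print("ends",plane(p,[[c.min(),r],[c.max(),r]],24).round(1))
# plate +y edge dark mask
g=w["im"].astype(int);dk=(g.max(2)<80);
E=[]
for c in range(218,306,8):
    rr=np.nonzero(dk[205:235,c])[0]
    if len(rr):E.append([c,rr[0]+204.5])
Q=plane(p,E,4);f=np.polyfit(Q[:,0],Q[:,1],1);print("plate edge",Q[[0,-1]].round(1),np.degrees(np.arctan(f[0])).round(2))
# tubes from top again
im,d=get_image("top");X=cloud(camera_params("top"),d);np.savez("t12.npz",im=im,d=d);zoom(im,180,140,440,300,"t12.png",3)
```

```text
235 213 291
240 212 296
245 212 296
250 213 295
253 213 295
back edge [[ 434.8 -108.6   24. ]
 [ 519.3 -100.6   24. ]] yaw 5.09 y@484 -103.9
ends [[ 428.4 -123.1   24. ]
 [ 528.  -112.1   24. ]]
plate edge [[430.5 -92.5   4. ]
 [528.1 -83.1   4. ]] 5.3
```

View pics/t12.png

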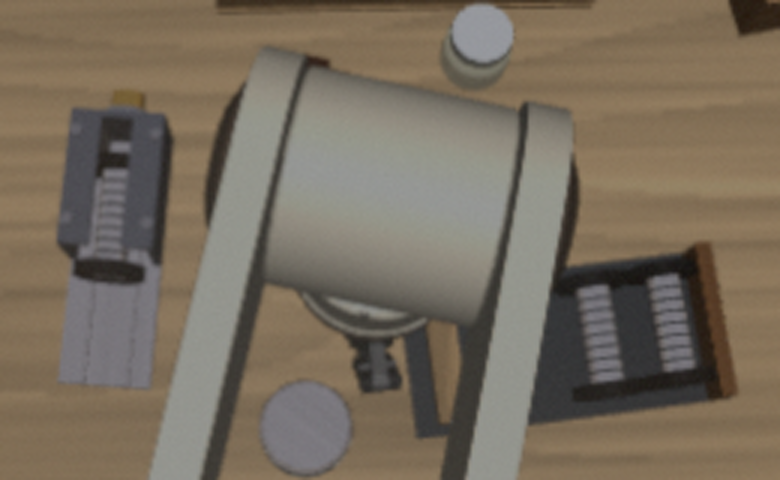

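The element looks seated in the top view, with its front cap at (115,158). Now the chock's sideways offset against the row, since the prongs have to bear on both caps.

Run:
```python
from h import *
w=np.load("w12.npz");p=camera_params("wrist");p["pose"]=w["pose"];X=cloud(p,w["d"]);g=w["im"].astype(int)
for r in (222,228):
    c=np.nonzero(g[r,190:330].max(1)<90)[0]+190;Q=plane(p,[[c.min()-.5,r],[c.max()+.5,r]],4);print("plate row",r,c.min(),c.max(),Q.round(1),np.linalg.norm(Q[1]-Q[0]))
zoom(w["im"],190,200,340,370,"w12z.png",4)
# from initial top image
t=np.load("top0.npz");pt=camera_params("top");T=np.load("topX.npy")
b=t["im"].astype(int);wood=(b[:,:,0]-b[:,:,2]>35)
m=wood&(T[:,:,2]>32)&(T[:,:,2]<50);m[:, :322]=0;m[:,352:]=0;m[:225]=0;m[290:]=0
N,l,st,c=cv2.connectedComponentsWithStats(m.astype(np.uint8))
for i in range(1,N):
    if st[i,4]>8:
        v,u=np.nonzero(l==i);print("prong",st[i],plane(pt,np.c_[u,v],42).mean(0).round(1),cv2.minAreaRect(plane(pt,np.c_[u,v],42)[:,:2].astype(np.float32)))
```

```text
plate row 222 208 311 [[ 418.1 -102.5    4. ]
 [ 545.6  -88.5    4. ]] 128.27718276632956
plate row 228 209 311 [[ 419.6 -110.4    4. ]
 [ 546.8  -96.4    4. ]] 127.91744455467229
prong [330 238  12   7  59] [ 523.9 -137.5   42. ] ((523.6539306640625, -137.54444885253906), (12.650836944580078, 28.52434730529785), 5.8415093421936035)
prong [334 273  14   7  66] [ 438.8 -145.8   42. ] ((438.87921142578125, -145.52835083007812), (13.10545539855957, 30.385597229003906), 7.831703186035156)
```

View pics/w12z.png

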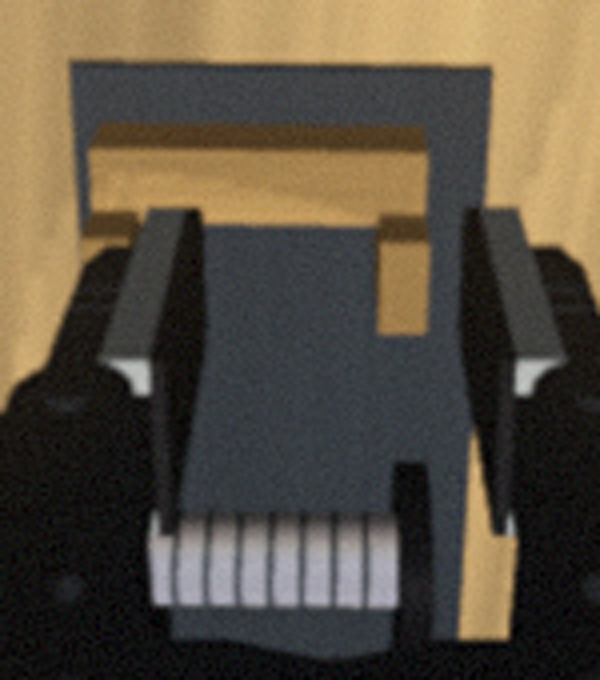

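Run:
```python
from h import *
w=np.load("w12.npz");p=camera_params("wrist");p["pose"]=w["pose"];X=cloud(p,w["d"])
px=lambda a,b:[190+a/4,200+b/4]
A=plane(p,[px(428,245),px(428,332),px(379,332)],42);print("prong outer back/front, inner front",A.round(1))
B=plane(p,[px(428,470),px(396,470)],64);print("cap top outer/inner",B.round(1))
T=plane(p,[px(400,520),px(150,520)],44);print("tube ends",T.round(1))
s=np.load("s12.npz");ps=camera_params("side")
th=np.radians(5.6);e=np.array([np.cos(th),np.sin(th)])
O=np.array([495,-187.3])
for n,Q in(("prong",A),("cap",B),("tube",T)): print(n,"rack x",((Q[:,:2]-O)@e).round(1),"y",((Q[:,:2]-O)@np.array([-e[1],e[0]])).round(1))
zoom(s["im"],255,270,400,410,"s12z.png",4)
# depth points on prong top
print(X[275,292].round(1),X[320,293].round(1))
```

```text
prong outer back/front, inner front [[ 529.5 -123.8   42. ]
 [ 533.4 -152.4   42. ]
 [ 519.  -154.    42. ]]
cap top outer/inner [[ 536.  -183.8   64. ]
 [ 526.9 -184.8   64. ]]
tube ends [[ 533.5 -219.2   44. ]
 [ 456.1 -227.8   44. ]]
prong rack x [40.5 41.6 27.1] y [59.8 31.  30.8]
cap rack x [41.1 31.9] y [-0.5 -0.6]
tube rack x [ 35.2 -42.7] y [-35.5 -36.5]
[ 525.9 -141.4   43.6] [ 537.  -212.    33.9]
```

View pics/s12z.png

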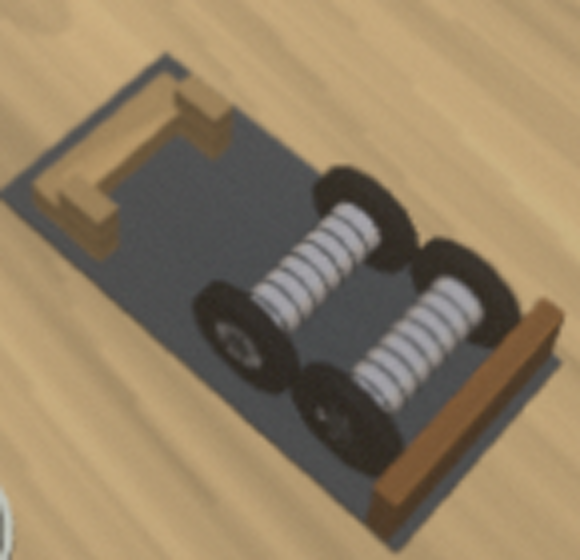

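Both views put the chock about 6–7 mm off the row's centre in rack x, so one prong would barely catch its cap. I'll grip the back bar low and slide the chock, so I can centre it as well.

>>> play_rows:
  xyz:
    - [0,0,0]
    - [0,0,0]
    - [0,0,0]
    - [-0.3,-2,0]
    - [-0.6,-4,0]
    - [-1,-6,0]
    - [-1.3,-7.5,0]
    - [-1.3,-7.6,0]
    - [-1.3,-7.6,0]
    - [-1.3,-7.6,-4]
    - [-1.3,-7.6,-8]
    - [-1.3,-7.6,-12]
    - [-1.3,-7.6,-15]
    - [-1.3,-7.6,-17]
    - [-1.3,-7.6,-18.5]
    - [-1.3,-7.6,-19.5]
    - [-1.3,-7.6,-19.5]
  spin: [0.18,0.36,0.54,0.72,0.9,1.08,1.26,1.44,1.56,1.56,1.56,1.56,1.56,1.56,1.56,1.56,1.56]
  fingers: [0.6,0.6,0.6,0.6,0.6,0.6,0.6,0.6,0.6,0.6,0.6,0.6,0.6,0.6,0.6,0.6,0.6]

```text
time_s: 35.42
tool_pos: [479.1, -116.3, 10.0]
eef_rot: [-0.049, 0.999, 0.0, -0.0]
force: [0.6, 1.1, 1.3]
gripper_width: 0.598
```

Run:
```python
from h import *
s=read_state();print(s["tool_pos"],s["eef_rot"],s["force"],s["joint_positions"].round(2),s["gripper_width"])
im,d=get_image("side");zoom(im,240,240,400,400,"s13.png",4)
```

```text
[ 479.05291245 -116.3071931    10.00509979] [-4.86347855e-02  9.98816591e-01  6.99385353e-05 -2.65905411e-04] [0.62853574 1.06674014 1.30498349] [-0.39  0.17  1.89 -0.    1.08 -2.06] 0.5977450604535929
```

View pics/s13.png

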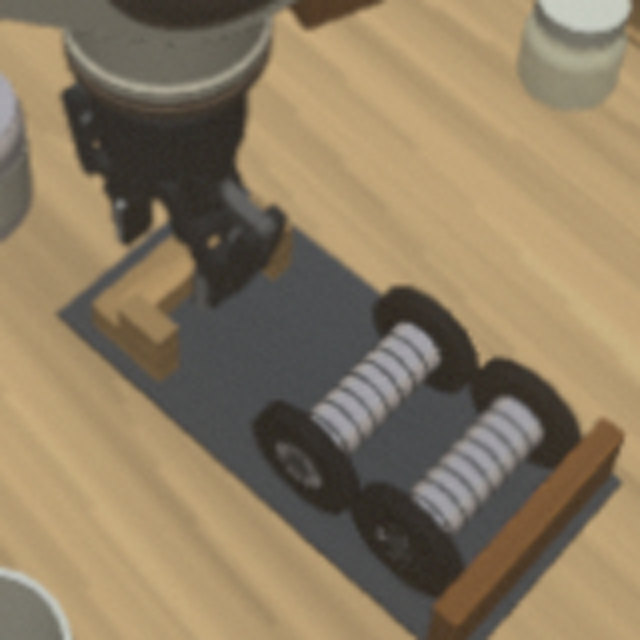

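Fingers straddle the back bar: inner finger at (215,285), outer at (130,225). Gripping lightly and shifting sideways.

>>> play_rows:
  xyz:
    - [0,0,0]
    - [0,0,0]
    - [0,0,0]
    - [0,0,0]
    - [0,0,0]
    - [0.2,0,0]
    - [0.4,0.05,0]
    - [0.65,0.05,0]
    - [0.8,-1,0]
    - [0.9,-2,0]
    - [1,-3,0]
    - [1.1,-4,0]
    - [1.1,-4,0]
  spin: [0,0,0,0,0,0,0,0,0,0,0,0,0]
  fingers: [0,0,0,0,0,0,0,0,0,0,0,0,0]
  squeeze: 20

```text
time_s: 37.1
tool_pos: [490.7, -157.3, 11.0]
eef_rot: [-0.048, 0.999, -0.001, 0.001]
force: [-0.4, -4.0, 3.8]
gripper_width: 0.278
```

Run:
```python
from h import *
s=read_state();print(s["tool_pos"],s["eef_rot"],s["force"],s["gripper_width"])
im,d=get_image("side");zoom(im,250,260,390,400,"s14.png",4);np.savez("s14.npz",im=im,d=d)
im,d=get_image("top");zoom(im,300,200,440,300,"t14.png",5);np.savez("t14.npz",im=im,d=d)
```

```text
[ 490.7305171  -157.29169066   11.01432687] [-4.83329133e-02  9.98830858e-01 -6.12062068e-04  6.87270449e-04] [-0.41252311 -4.00627505  3.80020748] 0.2777575288410387
```

View pics/s14.png

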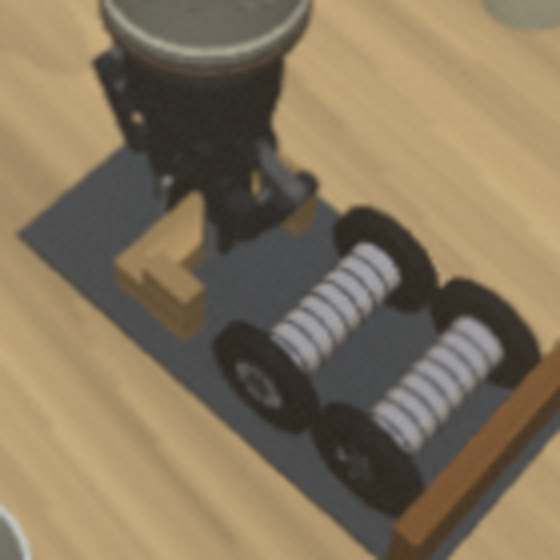

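View pics/t14.png

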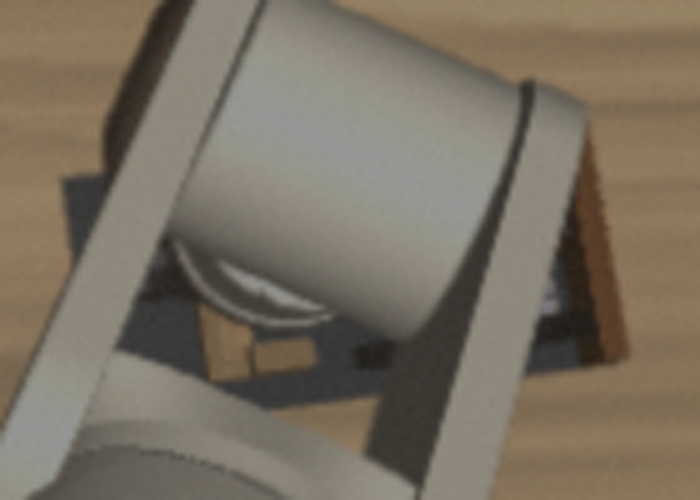

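Run:
```python
from h import *
t=np.load("t14.npz");p=camera_params("top");X=cloud(p,t["d"])
e=np.array([np.cos(np.radians(5.7)),np.sin(np.radians(5.7))]);O=np.array([501,-246.8])
def rep(n,lo,hi,z,box):
    m=(X[:,:,2]>lo)&(X[:,:,2]<hi);k=np.zeros_like(m);k[box[1]:box[3],box[0]:box[2]]=1;m&=k
    v,u=np.nonzero(m);Q=plane(p,np.c_[u,v],z)[:,:2];r=np.c_[(Q-O)@e,(Q-O)@[-e[1],e[0]]]
    print(n,len(u),"rack x %.1f..%.1f mean %.1f"%(np.percentile(r[:,0],3),np.percentile(r[:,0],97),r[:,0].mean()),"y",r[:,1].min().round(1),r[:,1].max().round(1))
rep("prong -x",36,50,42,(349,262,366,278))
rep("cap2 -x",57,70,64,(368,262,385,280))
rep("cap3 -x (ini?)",57,70,64,(395,255,425,276))
s=np.load("s14.npz");p=camera_params("side");X=cloud(p,s["d"])
rep("side prong -x",36,50,42,(280,315,305,345))
rep("side cap2 -x",57,70,64,(300,330,333,372))
rep("side prong +x",36,50,42,(315,295,332,320))
rep("side cap2 +x",57,70,64,(333,305,362,340))
```

```text
prong -x 76 rack x -51.7..-37.9 mean -44.7 y 51.8 82.5
cap2 -x 7 rack x -53.9..-46.7 mean -49.9 y 18.1 24.1
cap3 -x (ini?) 39 rack x -54.2..-44.7 mean -49.6 y -76.0 -52.6
side prong -x 132 rack x -54.0..-10.7 mean -43.4 y 28.9 83.3
side cap2 -x 113 rack x -57.9..-46.9 mean -52.5 y -20.0 17.3
side prong +x 13 rack x 43.2..47.9 mean 45.5 y 64.3 78.3
side cap2 +x 104 rack x 31.5..43.6 mean 37.5 y -19.2 18.9
```

>>> play_rows:
  xyz:
    - [-0.1,-0.5,0]
    - [-0.1,-1,0]
    - [-0.05,-1.4,0]
    - [0,-1.7,0]
    - [0,-1.9,0]
    - [0,-2,0]
    - [0,-2,0]
  spin: [0,0,0,0,0,0,0]
  fingers: [0,0,0,0,0,0,0]

```text
time_s: 38.08
tool_pos: [490.6, -175.9, 11.0]
eef_rot: [-0.049, 0.999, 0.0, 0.001]
force: [-0.2, 5.9, 9.6]
gripper_width: 0.274
```

Run:
```python
from h import *
s=read_state();print(s["tool_pos"],s["eef_rot"],s["force"],s["torque"],s["gripper_width"])
im,d=get_image("side");zoom(im,260,260,390,400,"s15.png",4.2);np.savez("s15.npz",im=im,d=d)
```

```text
[ 490.61866794 -175.94532554   11.00186325] [-4.86081622e-02  9.98817748e-01  1.30680832e-04  5.79335312e-04] [-0.17684488  5.92513641  9.55252928] [0.87974048 0.03083106 0.01996086] 0.2743194740039108
```

View pics/s15.png

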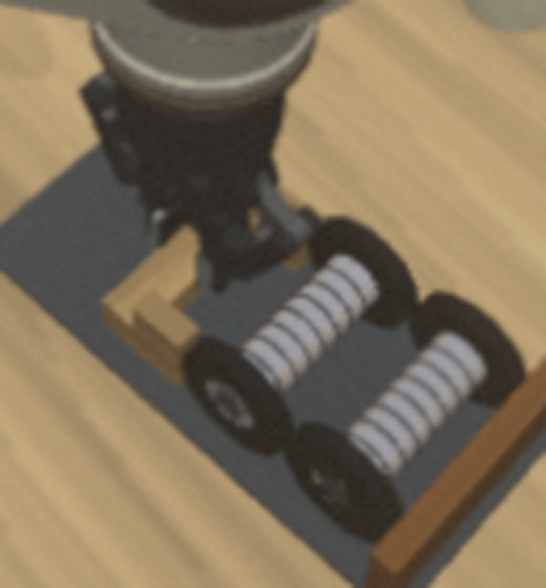

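Both prongs are at the caps: near prong at (190,365). A small further push to seat the row.

>>> play_rows:
  xyz:
    - [0,-0.05,0]
    - [0,-0.1,0]
    - [0,-0.15,0]
    - [0,-0.15,0]
  spin: [0,0,0,0]
  fingers: [0,0,0,0]

```text
time_s: 38.62
tool_pos: [490.6, -177.3, 11.0]
eef_rot: [-0.049, 0.999, 0.0, 0.001]
force: [-0.3, 7.2, 9.7]
gripper_width: 0.274
```

>>> play_rows:
  xyz:
    - [0,-0.05,0]
    - [0,-0.1,0]
    - [0.05,-0.15,0]
    - [0.05,-0.2,0]
    - [0.05,-0.2,0]
  spin: [0,0,0,0,0]
  fingers: [0,0,0,0,0]

```text
time_s: 39.25
tool_pos: [490.9, -179.2, 11.0]
eef_rot: [-0.049, 0.999, 0.0, 0.0]
force: [-1.9, 7.0, 12.5]
gripper_width: 0.275
```

>>> play_rows:
  xyz:
    - [0,-0.05,0]
    - [0,-0.1,0]
    - [0,-0.15,0]
    - [0,-0.15,0]
  spin: [0,0,0,0]
  fingers: [0,0,0,0]

```text
time_s: 39.75
tool_pos: [491.0, -179.8, 11.0]
eef_rot: [-0.049, 0.999, 0.001, 0.0]
force: [-1.1, 16.4, 14.9]
gripper_width: 0.279
```

Run:
```python
from h import *
s=read_state();print(s["tool_pos"],s["force"])
im,d=get_image("side");zoom(im,260,260,390,400,"s16.png",4.2);np.savez("s16.npz",im=im,d=d)
```

```text
[ 490.9666774  -179.78612933   10.96703666] [-1.07926232 16.40873388 14.87253085]
```

View pics/s16.png

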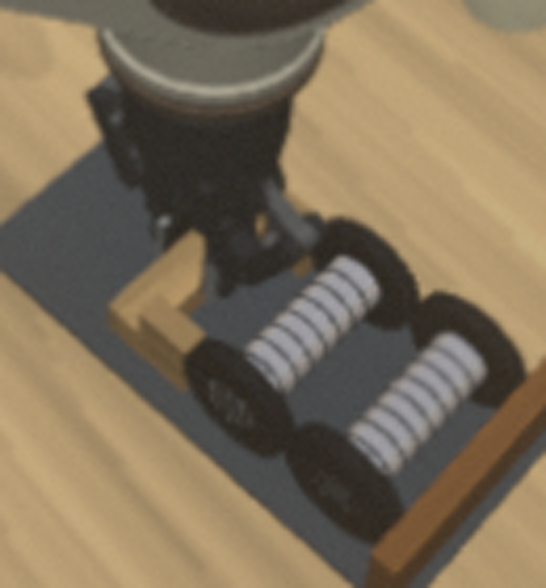

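The push stalled at 16 N, so the row is closed. Release and lift.

>>> play_rows:
  xyz:
    - [0,0.05,0]
    - [0,0.1,0]
    - [0,0.1,0]
    - [0,0.1,0]
    - [0,0.1,0.5]
    - [0,0.1,2]
    - [0,0.1,4]
    - [0,0.1,8]
    - [0,1,13]
    - [0,5,18]
    - [-2,10,20]
    - [-2,15,20]
    - [-2,20,20]
    - [-2,20,20]
    - [-2,20,20]
  spin: [0,0,0,0,0,0,0,0,0,0,0,0,0,0,0]
  fingers: [0.28,0.4,0.55,0.55,0.55,0.55,0.55,0.55,0.55,0.55,0.55,0.55,0.55,0.55,0.55]

```text
time_s: 41.68
tool_pos: [470.6, 18.4, 211.0]
eef_rot: [-0.049, 0.999, -0.0, 0.0]
force: [-0.1, -0.7, 0.2]
gripper_width: 0.549
```

Run:
```python
from h import *
s=read_state();print(s["tool_pos"],s["force"],s["time_s"])
im,d=get_image("side");zoom(im,110,120,390,400,"s17.png",2);zoom(im,260,250,390,400,"s17z.png",4);np.savez("s17.npz",im=im,d=d)
im,d=get_image("top");zoom(im,180,140,440,300,"t17.png",3);np.savez("t17.npz",im=im,d=d)
```

```text
[470.6477907   18.42799316 210.98410396] [-0.064935   -0.73355252  0.16989764] 41.675
```

View pics/s17.png

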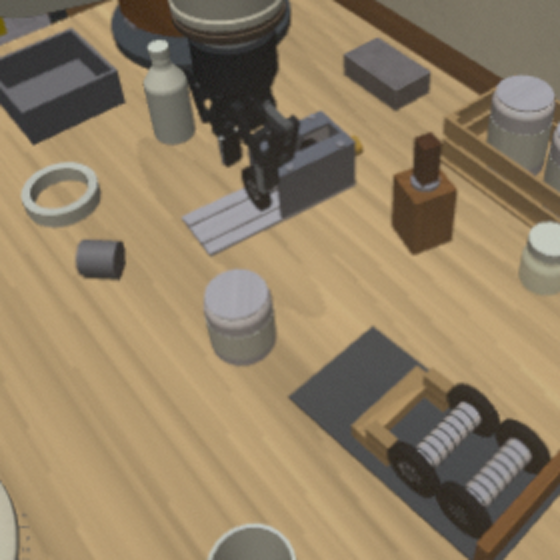

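View pics/s17z.png

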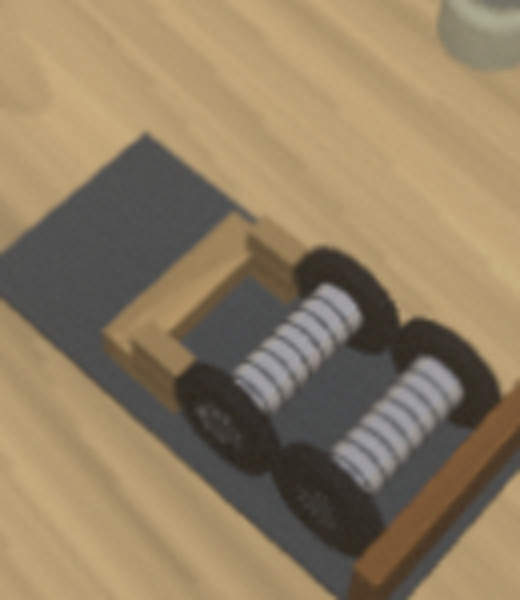

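View pics/t17.png

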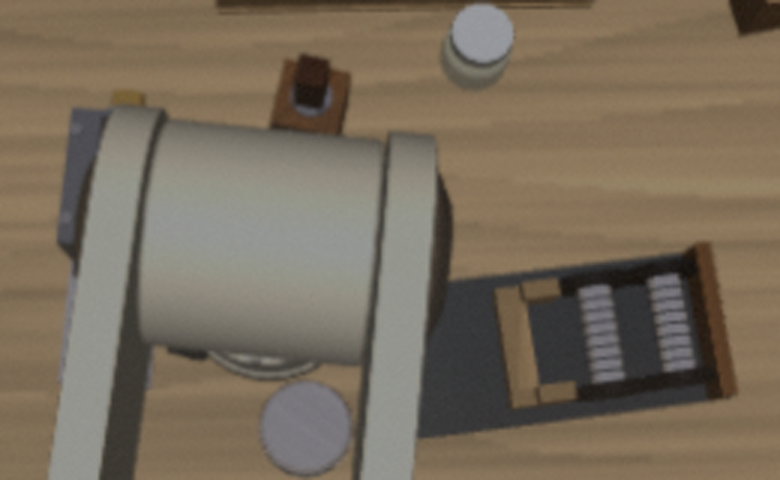

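In the side view, near (185,385) and far (290,275) prongs both touch their caps, and the rod hangs in its stand. Last numeric checks on seating, prong contact and bystanders.

Run:
```python
from h import *
p=camera_params("top")
def comp(f,lo,hi,z,box,O,yaw,n):
    t=np.load(f);X=cloud(p,t["d"]);m=(X[:,:,2]>lo)&(X[:,:,2]<hi);k=np.zeros_like(m);k[box[1]:box[3],box[0]:box[2]]=1;m&=k
    v,u=np.nonzero(m);Q=plane(p,np.c_[u,v],z)[:,:2]
    a=np.radians(yaw);e=np.array([np.cos(a),np.sin(a)]);r=np.c_[(Q-O)@e,(Q-O)@[-e[1],e[0]]]
    print(n,len(u),"x",r[:,0].min().round(1),r[:,0].max().round(1),"y",r[:,1].min().round(1),r[:,1].max().round(1),"world",Q.mean(0).round(1))
R=np.array([495,-187.3]);H=np.array([570.8,157.05])
comp("t12.npz",52,72,66,(203,222,230,234),H,-5.28,"elem rear cap (expect x -18..-8)")
comp("t12.npz",52,72,66,(212,186,226,197),H,-5.28,"elem front cap in slot (72..82)")
comp("t17.npz",36,50,42,(352,230,372,243),R,5.7,"prong +x (front expect -30)")
comp("t17.npz",36,50,42,(355,265,374,276),R,5.7,"prong -x")
comp("t17.npz",57,70,64,(368,228,393,243),R,5.7,"cap2 +x (y -90..-30)");comp("t17.npz",57,70,64,(372,262,396,276),R,5.7,"cap2 -x")
comp("t17.npz",73,97,85,(260,260,305,305),H*0,0,"tin (was 424.1,-0.8)");comp("t17.npz",58,82,70,(325,135,360,170),H*0,0,"jar (748,-157)")
# stub via side
s=np.load("s17.npz");ps=camera_params("side");X=cloud(ps,s["d"])[235:262,145:178].reshape(-1,3);X=X[(X[:,2]>30)&(X[:,2]<60)];print("stub top",X.mean(0).round(1),len(X))
```

```text
elem rear cap (expect x -18..-8) 96 x -18.8 1.9 y -34.6 23.4 world [558.2 155.5]
elem front cap in slot (72..82) 55 x 68.5 92.7 y -11.7 13.6 world [646.6 151.8]
prong +x (front expect -30) 90 x 32.4 47.3 y -40.2 0.3 world [ 536.4 -201.6]
prong -x 83 x -55.5 -39.7 y -34.2 0.1 world [ 449.8 -208.7]
cap2 +x (y -90..-30) 67 x 34.6 45.6 y -78.5 -38.4 world [ 540.4 -241.4]
cap2 -x 67 x -56.0 -45.2 y -75.9 -38.1 world [ 450.5 -250.3]
tin (was 424.1,-0.8) 740 x 388.7 458.2 y -35.5 34.2 world [423.8  -0.9]
jar (748,-157) 351 x 719.4 776.2 y -182.8 -131.0 world [ 747.8 -156.9]
stub top [347.8 187.5  39.4] 274
```

```bash
python3 -c "
from station import *
print(job_done())"
```

```text
the job is handed in; nothing more can be done
None
```

The job is done and handed in at about 42 s, with the gripper clear of everything.

- **Stub:** The bin was empty and the roof slot showed a stub deep in the bay. I dropped the rod into the pocket and drew it out with the tip about 5 mm above the floor. The stub now lies near world (348, 187), well past the end of the apron. The rod is back in its stand.
- **Fresh element:** I laid element 1 on the apron and pushed it until it stopped moving at 12 N. Its rear end measures about 18.5 mm outside the mouth, against 18 mm expected.
- **Chock:** It sat about 6–7 mm off the row's centre, so one prong would barely have caught its cap. Instead of only pushing the back, I gripped the back bar low, slid the chock across to centre it, then pressed it against element 2. It stalled at 16 N. While gripping, an upward force of up to 15 N also showed at the wrist, and I think it came from the fingers swinging forward as they closed.
- **Last checks:** Both prongs line up with element 2's caps and look in contact. Tin and jar measure where they started. For the bottle I have only the pictures, where it looks untouched.
- **Where checks disagreed:** My estimates of the elements' position along the tube axis differed by 2–5 mm between views, which the width of the prongs covers. The front cap seen through the slot gave only a rough reading, so "fully home" rests on the rear end and the stall.

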